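Batteries for the bench test

TASK

Put batteries in the three opened things on the bench for a test run: the two big D cells in the radio's two trays, the thin AA cell in the wall clock and the rectangular 9 V block in the multimeter, each lying flat on the floor of its tray. Mind which way round they go: plus ends away from the springs, and the block's terminals towards the meter's contacts. Leave the spare C cell, the cup of screws and the reel of solder where they are.

Things in the scene. Friction and masses are not known exactly. Their poses are not given: they have to be found in the camera images.
- cell_d1: One big D cell, 33.5 mm diameter, 61.5 mm long, 140 g, lying on its side. Black jacket, copper coloured over the third next to the plus end, from which a steel button (9.5 mm wide, 1.5 mm high) stands out; minus end flat. Origin on its axis at mid-length, 16.75 mm above what it lies on; x axis points out of the plus end. Does not roll by itself. Either goes in either radio tray.
- cell_d2: The other big D cell, 33.5 mm diameter, 61.5 mm long, 140 g, lying on its side. Black jacket, copper coloured over the third next to the plus end, from which a steel button (9.5 mm wide, 1.5 mm high) stands out; minus end flat. Origin on its axis at mid-length, 16.75 mm above what it lies on; x axis points out of the plus end. Does not roll by itself. Either goes in either radio tray.
- cell_aa: Thin AA cell, 14.5 mm diameter, 50.5 mm long, 24 g, lying on its side. Black jacket, copper coloured over the third next to the plus end, from which a steel button (5.5 mm wide, 1 mm high) stands out; minus end flat. Origin on its axis at mid-length, 7.25 mm above what it lies on; x axis points out of the plus end. Does not roll by itself.
- block_9v: Rectangular 9 V block lying flat, 48.5 (x, over the snaps) x 26.5 (y) x 17.5 (z) mm, 46 g. Black, copper coloured over the third next to its two snap terminals, which stand 3 mm out of one end. Origin at the middle of the block, 8.75 mm above what it lies on; x axis points out of the terminal end, z up.
- cell_c: Spare middling C cell, 26 mm diameter, 50 mm long, 68 g, lying on its side. Black jacket, copper coloured over the third next to the plus end, from which a steel button (7 mm wide, 1.5 mm high) stands out; minus end flat. Origin on its axis at mid-length, 13 mm above what it lies on; x axis points out of the plus end. Does not roll by itself. Not used: stays.
- radio: Open white radio, face down, fixed; 140 (x) x 225 (y) mm, rim 20 high. Origin: centre of underside, z up. Two black trays end to end along y, centres x -35, y +-36.5, floor z 20; 70 long, end walls 24 high, sloped corner cheeks 10 high (32 apart at floor, 43 at top), middle 42 open. Spring (look only) at -y end, plus contact at +y end. D axis seated z 36.75. Rest under z 20; speaker at +y.
- clock: Round wall clock, face down, fixed; 210 mm wide, 12 thick. Origin: centre of underside, z up. Black movement 58 square amid it, top z 28; AA tray sticks out of it to -x: centre x -61.5, y 0, floor z 18, 58.5 long in x, end walls 11 high, sloped corner cheeks 6 high (19 apart at floor, 26 at top), middle 34 open. Spring (look only) at -x end, plus contact by the movement. AA axis seated z 25.25.
- meter: Open grey multimeter, face down, fixed; 180 (x) x 90 (y) mm, rim 12 high. Origin: centre of underside, z up. At -x a white tray: centre x -50, y 0, floor z 14, 56.5 long in x, sloped corner cheeks 8 high (34.5 apart at floor, 44 at top), middle 36 open. End walls 12 high at -x, 18 at +x, where two brass contacts meet the block's terminals. Block's origin seated z 22.75.
- cup: White ceramic cup of screws, 62 mm across the rim and 58 mm high. Origin at the centre of its underside.
- reel: Reel of solder lying flat, grey flanges 48 mm across, silver wire, 30 mm high. Origin at the centre of its underside.
Not all that is in view belongs to the job. Leave any pink look-alike of the block_9v alone. Leave any turquoise look-alike of the cell_aa alone.

How it is judged:
At the end, for the whole second after the job is handed in: A D cell in each radio tray (plus to the radio's +y), the AA in the clock's tray (plus to the movement), the 9 V block in the meter's tray (terminals to the contacts): each within 8 mm of its tray's middle, 4 mm of its seated height and 0.22 rad of its line, released and at rest ((((x of cell_d1 in the frame of radio between -0.043 and -0.027 m and y of cell_d1 in the frame of radio between 0.0285 and 0.0445 m and z of cell_d1 in the frame of radio between 0.03275 and 0.04075 m and angle between the x axis of cell_d1 and the y axis of radio, either way round below 0.22 rad and x of radio in the frame of cell_d1 below -0.015 m) and (x of cell_d2 in the frame of radio between -0.043 and -0.027 m and y of cell_d2 in the frame of radio between -0.0445 and -0.0285 m and z of cell_d2 in the frame of radio between 0.03275 and 0.04075 m and angle between the x axis of cell_d2 and the y axis of radio, either way round below 0.22 rad and x of radio in the frame of cell_d2 above 0.015 m)) or ((x of cell_d2 in the frame of radio between -0.043 and -0.027 m and y of cell_d2 in the frame of radio between 0.0285 and 0.0445 m and z of cell_d2 in the frame of radio between 0.03275 and 0.04075 m and angle between the x axis of cell_d2 and the y axis of radio, either way round below 0.22 rad and x of radio in the frame of cell_d2 below -0.015 m) and (x of cell_d1 in the frame of radio between -0.043 and -0.027 m and y of cell_d1 in the frame of radio between -0.0445 and -0.0285 m and z of cell_d1 in the frame of radio between 0.03275 and 0.04075 m and angle between the x axis of cell_d1 and the y axis of radio, either way round below 0.22 rad and x of radio in the frame of cell_d1 above 0.015 m))) and x of cell_aa in the frame of clock between -0.0695 and -0.0535 m and y of cell_aa in the frame of clock between -0.008 and 0.008 m and z of cell_aa in the frame of clock between 0.02125 and 0.02925 m and angle between the x axis of cell_aa and the x axis of clock, either way round below 0.22 rad and x of clock in the frame of cell_aa above 0.03 m and x of block_9v in the frame of meter between -0.058 and -0.042 m and y of block_9v in the frame of meter between -0.008 and 0.008 m and z of block_9v in the frame of meter between 0.01875 and 0.02675 m and angle between the x axis of block_9v and the x axis of meter, either way round below 0.22 rad and x of meter in the frame of block_9v above 0.025 m and linear speed of each of cell_d1, cell_d2, cell_aa, block_9v below 0.02 m/s); the robot touches nothing.
It fails at once if the spare C cell is moved more than 30 mm (distance of cell_c from where it was at the start of the episode above 0.03 m).
It fails at once if the cup of screws is moved more than 30 mm or tipped over 0.4 rad (distance of cup from where it was at the start of the episode above 0.03 m or angle between cup's own z axis and vertical above 0.4 rad).
It fails at once if the reel of solder is moved more than 30 mm (distance of reel from where it was at the start of the episode above 0.03 m).
It also fails if it takes over 102 s, if anything falls off the work surface, if the arm or the gripper's body presses on something with over 40 N, if the wrist force passes 120 N, or if a joint passes its speed limit or range.

ROBOT

A 6-joint arm with a two-finger parallel gripper is mounted at the origin on the work surface. World frame = base frame: x ahead of the robot, y to its left, z up, the work surface at z = 0. Lengths are in m, angles in rad, forces in N, time in s.
With the tool pointing down it reaches from about 0.35 to 0.975 m from the base axis. Payload 7.1 kg.
Tool frame: the origin (TCP) lies midway between the tips of the shut fingers; the grasp point (between the pads) lies grasp_offset behind it (grasp_offset is the distance from the TCP to the grasp point, in m); z points along the fingers, y is the line along which they close (so a half turn about z gives the same grasp; the last joint's range is limited). The gripper opens to 88 mm and grips with 3 to 60 N. Pads are 20 mm wide; open, the fingers measure 115 mm over their backs; the gripper's body (75 mm by 178 mm) begins 61 mm behind the grasp point.
Start: joints at [-1.304, 0.423, 1.63, -0, 1.089, -0.019], TCP at [0.176, -0.6, 0.223] pointing down, gripper open.
Joint ranges: [-3, 3], [-0.9, 2.11], [0.09, 2.58], [-1.31, 4.45], [0.11, 2.69], [-2.54, 2.54]. Speed limits (rad/s): [2.39, 2.39, 3.01, 3.14, 3.14, 3.14].

INTERFACE

Orientations are given as a rotation vector (axis times angle).
In Python, from workcell import * gives the robot as it stands.
- The arm moves only by the tool jog_arm, never from a script. Its argument "motion" is text: rows parted by semicolons, each of 5 numbers parted by spaces: the shift along the tool's x, y, z each as a share of 0.03 m, from -1 to 1, then the turn about the tool's z as a share of 0.12 rad, from -1 to 1, then the opening, from -1 (shut) to 1 (fully open). In form: tx ty tz turn fingers; .... A call has 1 to 8 rows; each row shifts and turns the commanded pose from where the row before left it, along the tool's axes as they then stand; what a row does not reach is not made up. A row lasts 1/12 s, in which the tool goes at most 41.7 mm and 7.16 degrees, less where a joint would pass 70% of its speed; a pose out of reach is approached as far as the arm can. A call with a number of a shift or a turn outside -1 to 1 is refused whole. A call with a gripper value outside its range is refused whole. The fingers move at their own pace and stop on an object; "grip_force" is the grip in N (left out, the last holds). Time passes only in rows, so rows that do not move let the fingers close. It gives the time, the measured TCP pose, the force, the opening and the grip force at its end, in the units of the state.
- sense(): the state, without advancing time (a new reading comes with each control period).
- grab_frame(name): name is "scene" or "top"; returns a dict with "image" (420x560x3 uint8, red, green, blue), "intrinsics" (3x3 intrinsics, pixels), "R" (3x3) and "t" (3): a world point X has camera coordinates R X + t. Camera axes: x right, y down, z forward; pixel columns grow to the right and rows downward; lengths in m; the calibration is good to about 2 mm. A picture is of the moment at which its call begins. There is no depth.
- finish_job(): hands the job in; it is judged then, once.
Trained networks look in a picture, given as the dict that the camera call returned (one of the last four; its "shot" number tells which), for a name from the list of things; names that differ only in an ending like _2 or _b are one class to them, and where a whole thing is asked for, a point or a joint stands for the part that bears it (a point fixed in the world has none). Each returns a list of dicts, best first, with "confidence" (0 to 1); they miss things now and then, are a little off and sometimes report something else, mostly with a low value. They report only what shows in the picture. A call takes as long as a camera call. They do not tell look-alikes from the thing itself.
- look_for(picture, target): "box" ([left, top, right, bottom] in pixels, round what is visible of it).
- masks_of(picture, target): "region" (420x560 bool, what is visible of it) and "box" ([left, top, right, bottom] in pixels, round what is visible of it).
- place_of(picture, target): "position" ([column, row] in pixels: a listed point, or the origin of a listed thing).
The state is a dict: "t": time; "joint_positions": joint angles; "joint_vel": joint speeds; "tau": joint torques, N m; "ee_pos": TCP position; "tool_rot": TCP orientation; "ft_force": force on the tool from outside, world axes, zero at the start; "torque": the same for the moment, N m; "opening": finger opening in m; "finger_force": force on a finger pad.
Only numpy, scipy, OpenCV 4.12 (cv2) and the standard library are available. Lean on these libraries where they do the work, as an engineer would, in place of code of your own. Each camera call takes 0.05 s, during which the arm holds its last target. There are 200 camera calls.

## Working session

There is one attempt and no reset: what is moved stays moved. The work goes in short steps, Python scripts to look and compute and a tool call to move; the robot and the scene stay as the last step left them, time stands still between calls to the robot, and variables do not carry over. Pictures are saved under pics/ and viewed, at most 14 in all, crops included, and the job is handed in when it is done.

Besides the shell and the picture viewer there is one more tool, called after "Call:" by a JSON object that holds its "method" and its "body", one argument or row to a line. jog_arm: Moves the arm, as the interface text tells. Shift numbers are shares of 0.03 m and turn numbers shares of 0.12 rad, none past 1 either way. Its arguments: {"type":"object","properties":{"motion":{"type":"string"},"grip_force":{"type":"number"}},"required":["motion"]}

```bash
mkdir -p pics; ls
cat > h.py <<'E'
from workcell import *
import numpy as np, cv2
def save(f,n,crop=None,s=1):
    im=f["image"]
    if crop: l,t,r,b=crop; im=im[t:b,l:r]
    im=cv2.resize(im,None,fx=s,fy=s,interpolation=cv2.INTER_CUBIC)
    cv2.imwrite("pics/"+n,im[:,:,::-1])
def ray(f,p,z):
    K,R,t=map(np.array,(f["intrinsics"],f["R"],f["t"]))
    d=R.T@np.linalg.solve(K,[p[0],p[1],1.]); c=-R.T@t
    return c+d*(z-c[2])/d[2]
def proj(f,X):
    q=np.array(f["R"])@np.array(X)+f["t"]; q=np.array(f["intrinsics"])@q; return q[:2]/q[2]
E
python3 - <<'E'
from h import *
for n in("scene","top"):
    f=grab_frame(n); save(f,n+"0.png",s=1.42); R=np.array(f["R"]);print(n,-R.T@f["t"],R[2])
    for k in "cell_d1 cell_aa block_9v cell_c radio clock meter cup reel".split():
        print(k,[(np.round(q["position"]).tolist(),round(q["confidence"],2),ray(f,q["position"],0.01).round(3)[:2].tolist()) for q in place_of(f,k)])
print(sense())
E
```

```text
pics
scene [ 1.26069713 -0.08584749  0.69270268] [-0.75133714  0.0977588  -0.65263751]
cell_d1 [([144.0, 183.0], 0.77, [0.336, -0.313]), ([361.0, 189.0], 0.73, [0.404, 0.221])]
cell_aa [([360.0, 190.0], 0.72, [0.407, 0.217]), ([326.0, 207.0], 0.59, [0.467, 0.121]), ([318.0, 182.0], 0.45, [0.37, 0.118])]
block_9v [([389.0, 173.0], 0.74, [0.346, 0.309]), ([423.0, 187.0], 0.57, [0.409, 0.378])]
cell_c [([179.0, 199.0], 0.78, [0.408, -0.222])]
radio [([141.0, 282.0], 0.82, [0.659, -0.28])]
clock [([417.0, 255.0], 0.74, [0.636, 0.284])]
meter [([414.0, 258.0], 0.7, [0.643, 0.276])]
cup [([273.0, 218.0], 0.6, [0.493, -0.006])]
reel [([227.0, 215.0], 0.85, [0.474, -0.111])]
top [0.42433423 0.03789945 1.07413915] [ 0.06883789 -0.01333044 -0.99753879]
cell_d1 [([435.0, 266.0], 0.87, [0.358, -0.316]), ([199.0, 245.0], 0.75, [0.417, 0.209]), ([162.0, 150.0], 0.67, [0.632, 0.29])]
cell_aa [([239.0, 269.0], 0.69, [0.362, 0.12]), ([237.0, 220.0], 0.62, [0.471, 0.123]), ([284.0, 138.0], 0.35, [0.652, 0.013])]
block_9v [([117.0, 251.0], 0.61, [0.406, 0.389]), ([154.0, 273.0], 0.58, [0.358, 0.309])]

[... 307 characters left out ...]
, [0.462, -0.108])]
{'t': 1.0, 'joint_positions': array([-1.30397920e+00,  4.23079058e-01,  1.62989959e+00, -7.87191056e-06,
        1.08860662e+00, -1.89778635e-02]), 'joint_vel': array([ 0.00126816,  0.0003401 , -0.0020791 ,  0.00054665,  0.00060192,
       -0.00026504]), 'tau': array([ 1.09722267e-03, -5.44582021e+01, -2.74047160e+01,  6.44218270e-02,
        1.67844642e-02,  5.13438209e-06]), 'ee_pos': array([ 0.17623179, -0.5996225 ,  0.22268831]), 'tool_rot': array([ 3.10956309e+00,  4.47403973e-01, -9.43780093e-06]), 'ft_force': array([-0.61946313,  0.45906123, -0.01101704]), 'torque': array([ 0.03076266,  0.03325722, -0.00569764]), 'finger_force': 0.0, 'opening': 0.08782942168990812}
```

View pics/top0.png

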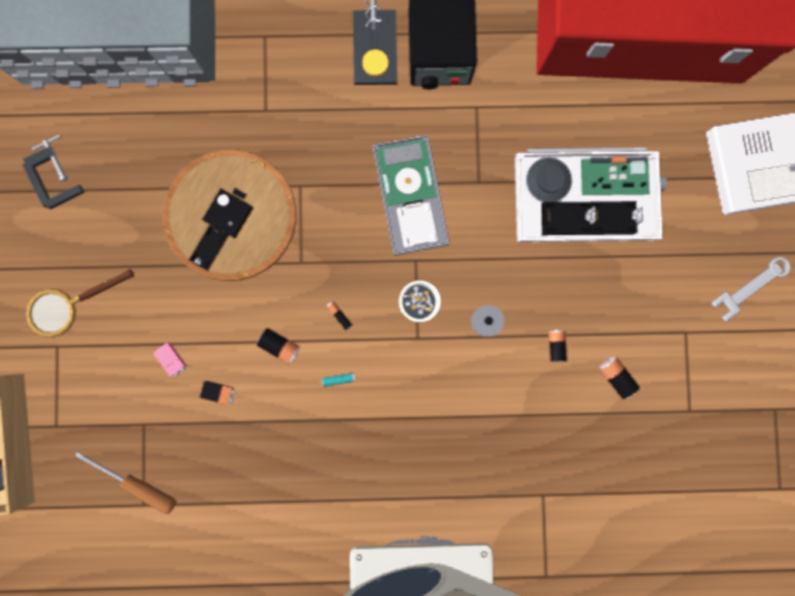

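View pics/scene0.png

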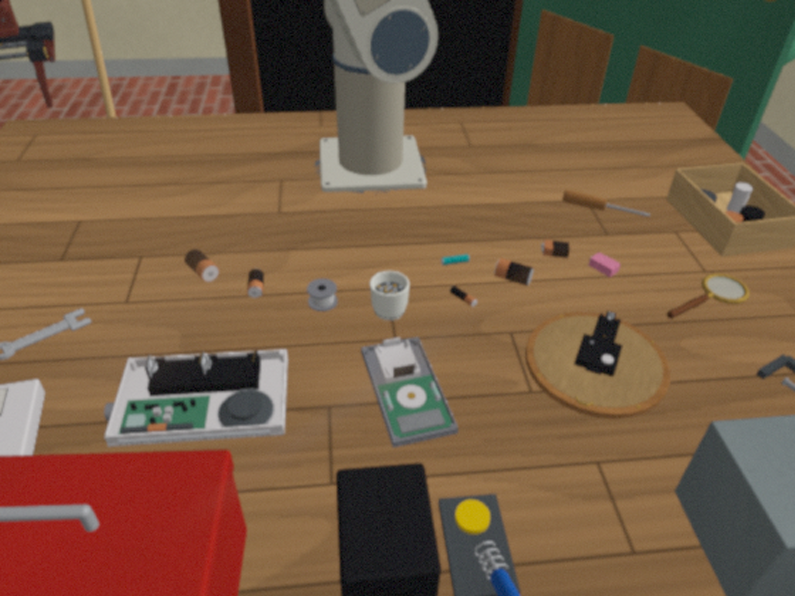

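```bash
python3 -c "
import workcell;print([x for x in dir(workcell) if x[0]!='_'])
try:print(workcell.grasp_offset)
except Exception as e:print(e)"
```

```text
['Unreachable', 'finish_job', 'grab_frame', 'grasp_offset', 'look_for', 'masks_of', 'place_of', 'sense']
0.0187
```

Top view (1.42× pixels): D cells are at (277,345) and (620,378), AA at (340,315), block at (217,392) and the pink and turquoise decoys at (170,360) and (338,380). The radio's springs are on the right (-y), the clock tray points down-left, and the meter tray is at (417,225). Next I fit the poses by matching silhouettes in both cameras.

```bash
cat >> h.py <<'E'
from scipy.optimize import minimize
S=4
def cyl(r,L,z,b=0):
    a=np.linspace(0,2*np.pi,24,endpoint=False)
    return [np.array([[x,r*np.cos(q),z+r*np.sin(q)] for x in(-L/2,L/2) for q in a])]
def box(x0,x1,y0,y1,z0,z1): return np.array([[x,y,z] for x in(x0,x1) for y in(y0,y1) for z in(z0,z1)])
def disk(r,z0,z1):
    a=np.linspace(0,2*np.pi,48); return np.array([[r*np.cos(q),r*np.sin(q),z] for q in a for z in(z0,z1)])
M=dict(cell_d=cyl(.01675,.0615,.01675),cell_aa=cyl(.00725,.0505,.00725),block_9v=[box(-.02425,.02125,-.01325,.01325,0,.0175),box(.02,.02425,-.01,.01,.003,.0145)],
 radio=[box(-.07,.07,-.1125,.1125,0,.02)],clock=[disk(.105,0,.012)],meter=[box(-.09,.09,-.045,.045,0,.012)],
 move=[box(-.029,.029,-.029,.029,.012,.028),box(-.092,-.029,-.0125,.0125,.012,.024)])
def sil(f,parts,p):
    x,y,a=p; c,s=np.cos(a),np.sin(a); m=np.zeros((420*S,560*S),np.uint8)
    for P in parts:
        W=np.c_[c*P[:,0]-s*P[:,1]+x,s*P[:,0]+c*P[:,1]+y,P[:,2]]
        q=np.array([proj(f,w) for w in W]); q=(q+.5)*S-.5
        cv2.fillConvexPoly(m,cv2.convexHull(np.round(q*16).astype(np.int32)),1,shift=4)
    return m
def fit(fm,parts,p0,dz=0):
    parts=[P+[0,0,dz] for P in parts]
    big=[(f,cv2.resize(m.astype(np.float32),None,fx=S,fy=S,interpolation=cv2.INTER_LINEAR)>.5) for f,m in fm]
    def iou(f,m,p): s=sil(f,parts,p)>0; return (s&m).sum()/max(1,(s|m).sum())
    sc=np.array([.004,.004,.1])
    g=lambda u:-sum(iou(f,m,p0+u*sc) for f,m in big)
    r=minimize(g,np.zeros(3),method="Nelder-Mead",options=dict(initial_simplex=np.array([[0,0,0],[2,0,0],[0,2,0],[0,0,2.]])-.4,xatol=.02,fatol=1e-4,maxiter=120))
    return p0+r.x*sc,[round(float(iou(f,m,p0+r.x*sc)),3) for f,m in big]
def nearest(f,name,X,tol=25):
    c=proj(f,X); best=None
    for d in masks_of(f,name):
        ys,xs=np.nonzero(d["region"])
        if len(xs)and np.hypot(xs.mean()-c[0],ys.mean()-c[1])<tol and (best is None or d["confidence"]>best["confidence"]): best=d
    return best
E
cat > m.py <<'E'
from h import *
F=[grab_frame("top"),grab_frame("scene")]
D=np.deg2rad
T=[("D_R","cell_d1","cell_d",.358,-.316,D(60-0)),("D_L","cell_d1","cell_d",.417,.209,D(-120)),("AA","cell_aa","cell_aa",.471,.123,D(45)),
("9V","block_9v","block_9v",.358,.309,D(-100)),("radio","radio","radio",.652,-.282,0),("meter","meter","meter",.652,.010,D(8)),("clock","clock","clock",.64,.29,0)]
for n,c,m,x,y,a in T:
    fm=[(f,d["region"]) for f in F if (d:=nearest(f,c,[x,y,.01]))]
    if not fm: print(n,"no mask");continue
    for one in ([fm]+([[q] for q in fm] if len(fm)>1 else [])):
        p,i=fit(one,M[m],np.array([x,y,a])); print(n,len(one),p.round(4),np.rad2deg(p[2]).round(1),i)
    if len(n)<4:
        f,r=fm[0]; im=f["image"].astype(int); cop=r&(im[...,0]-im[...,2]>50)&(im[...,0]>120)
        b=r&~cop
        if cop.any(): 
            v=ray(f,np.argwhere(cop).mean(0)[::-1],.01)-ray(f,np.argwhere(b).mean(0)[::-1],.01); print("   plus dir deg",np.rad2deg(np.arctan2(v[1],v[0])).round(1),cop.sum(),b.sum())
for k in range(2):
    im=F[k]["image"]; y,x=(slice(95,205),slice(105,215)) if k==0 else (slice(210,300),slice(360,480))
    m=np.zeros((420,560),bool); m[y,x]=im[y,x].max(2)<75
    nl,l,st,_=cv2.connectedComponentsWithStats(m.astype(np.uint8)); j=1+st[1:,4].argmax(); m=cv2.morphologyEx((l==j).astype(np.uint8),cv2.MORPH_CLOSE,np.ones((9,9)))>0
    print("move",k,fit([(F[k],m)],M["move"],np.array([.632,.29,D(-35) if 0 else D(35-65)])),st[j])
save(F[0],"a.png",(100,90,460,300),2.2)
E
python3 m.py
```

```text
D_R 2 [ 0.3595 -0.3146  0.5959] 34.1 [0.91, 0.943]
D_R 1 [ 0.3592 -0.3153  0.5987] 34.3 [0.914]
D_R 1 [ 0.3596 -0.314   0.6058] 34.7 [0.948]
   plus dir deg 34.6 149 302
D_L 2 [ 0.4206  0.2147 -2.1022] -120.4 [0.927, 0.892]
D_L 1 [ 0.4205  0.214  -2.0895] -119.7 [0.93]
D_L 1 [ 0.4203  0.2166 -2.0838] -119.4 [0.899]
   plus dir deg -123.3 142 291
AA 1 [0.4646 0.1176 0.6677] 38.3 [0.854]
   plus dir deg 33.4 48 86
9V 2 [ 0.3495  0.3112 -1.8174] -104.1 [0.846, 0.846]
9V 1 [ 0.3495  0.3101 -1.8179] -104.2 [0.85]
9V 1 [ 0.3494  0.3137 -1.9365] -111.0 [0.859]
   plus dir deg -107.4 96 169
radio 2 [ 0.648  -0.279  -0.0095] -0.5 [0.949, 0.974]
radio 1 [ 0.648  -0.2799 -0.0098] -0.6 [0.952]
radio 1 [ 0.6479 -0.278  -0.0115] -0.7 [0.976]
meter 2 [0.6563 0.0032 0.1652] 9.5 [0.962, 0.956]
meter 1 [0.6559 0.0019 0.1675] 9.6 [0.974]
meter 1 [0.6573 0.0044 0.1736] 9.9 [0.967]
clock 2 [0.6288 0.2912 0.2419] 13.9 [0.979, 0.976]
clock 1 [0.6291 0.29   0.265 ] 15.2 [0.984]
clock 1 [0.6286 0.2925 0.1917] 11.0 [0.982]
move 0 (array([ 0.62970153,  0.29027276, -0.53975848]), [0.853]) [134 133  44  57 999]
move 1 (array([ 0.63035864,  0.29251661, -0.52661781]), [0.856]) [405 222  32  43 806]
```

View pics/a.png

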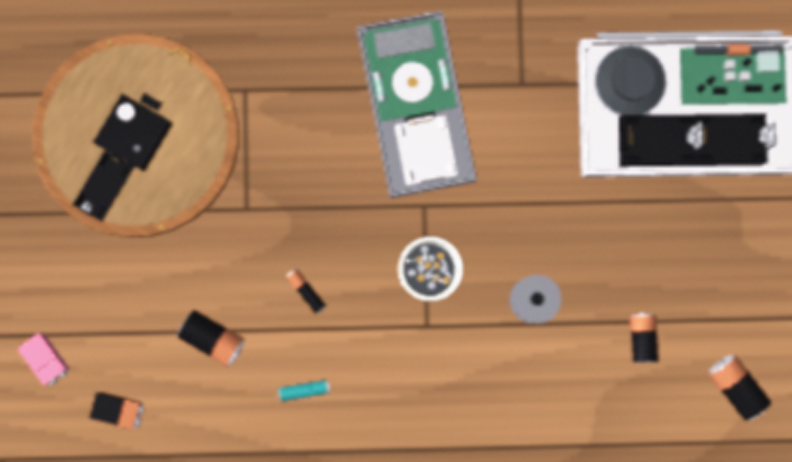

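```bash
cat > go.py <<'E'
import sys; from h import *
from scipy.spatial.transform import Rotation as Ro
# usage: x y z psi_deg -> turn first, then shifts (in tool axes after turning)
def state():
    s=sense(); R=Ro.from_rotvec(s["tool_rot"]).as_matrix(); return s,s["ee_pos"],R
def rel(x,y,z,deg):
    s,p,R=state(); ps=np.arctan2(R[1,0],R[0,0]); t=np.deg2rad(deg); d=(t-ps+np.pi)%(2*np.pi)-np.pi
    D=np.array([x,y,z])-p; c,si=np.cos(t),np.sin(t)
    print("turn %.2f (or %.2f) then shift x %.2f y %.2f z %.2f | psi %.1f q6 %.1f t %.1f tilt %.3f"%(-d/.12,-(d-np.sign(d)*2*np.pi)/.12,(D[0]*c+D[1]*si)/.03,(D[0]*si-D[1]*c)/.03,-D[2]/.03,np.rad2deg(ps),np.rad2deg(s["joint_positions"][5]),s["t"],R[2,2]+1),p.round(4),"open",round(s["opening"],4),"ff",round(s["finger_force"],1))
if __name__=="__main__": rel(*map(float,sys.argv[1:5]))
E
python3 go.py .3595 -.3146 .10 34.3
python3 -c "
from h import *
c,s=np.cos(-.535),np.sin(-.535)
P=[.629-.0615*c,.2912-.0615*s,.018]; f=grab_frame('top'); g=grab_frame('scene')
c,s=np.cos(.167),np.sin(.167); Q=[.6563-.05*c,.0032-.05*s,.014]
A=[.648-.035+.0001,-.279-.0365+.0003,.02];B=[.648-.035+.0004,-.279+.0365+.0003,.02]
for h,n in((f,'t'),(g,'s')):
  for X in(P,Q,A,B):
    q=proj(h,X);cv2.circle(h['image'],tuple(np.round(q).astype(int).tolist()),1,(255,0,0),-1)
print(P,Q,A,B)
a=cv2.resize(f['image'][90:200,110:480],None,fx=2.1,fy=2.1);b=cv2.resize(g['image'][210:320,70:480],(777,231))
cv2.imwrite('pics/chk.png',np.vstack([a,b])[:,:,::-1] if a.shape[1]==777 else cv2.vconcat([cv2.resize(a,(777,231)),b])[:,:,::-1])"
```

```text
turn -2.61 (or 49.75) then shift x 10.40 y -4.41 z 4.09 | psi 16.4 q6 -1.1 t 1.8 tilt 0.000 [ 0.1762 -0.5996  0.2227] open 0.0876 ff 0.0
[np.float64(0.5760934792996025), np.float64(0.3225552239248648), 0.018] [np.float64(0.6069956060966342), np.float64(-0.005111241894069848), 0.014] [0.6131, -0.3152, 0.02] [0.6134, -0.24220000000000003, 0.02]
```

View pics/chk.png

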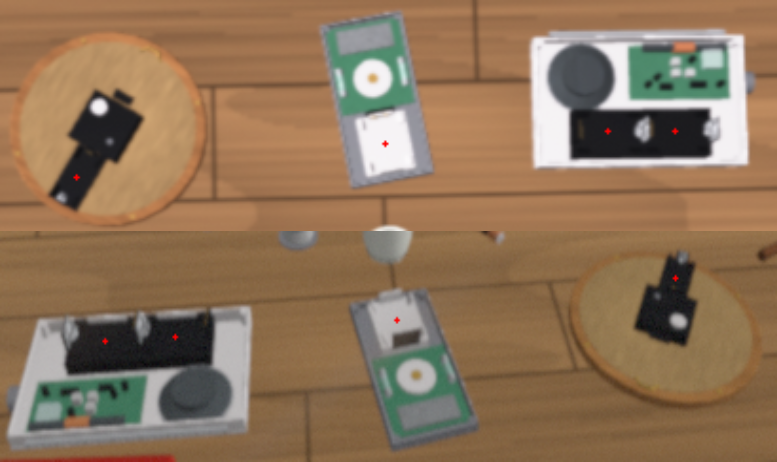

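The projected tray centres (red) fall mid-tray in both views, so I start with the right-hand D cell.

Call:
{"method": "jog_arm", "body": {
  "motion": "0 0 0 -0.87 1;0 0 0 -0.87 1;0 0 0 -0.87 1;0.8 -0.34 0.3 0 1;0.8 -0.34 0.3 0 1;0.8 -0.34 0.3 0 1;0.8 -0.34 0.3 0 1",
  "grip_force": 25
}}

```text
t: 2.48
ee_pos: [0.2328, -0.5109, 0.1864]
tool_rot: [3.002, 0.926, 0.0]
ft_force: [-0.4, 0.1, 0.2]
opening: 0.0881
finger_force: 0.0
```

Call:
{"method": "jog_arm", "body": {
  "motion": "0.8 -0.34 0.3 0 1;0.8 -0.34 0.3 0 1;0.8 -0.34 0.3 0 1;0.8 -0.34 0.3 0 1;0.8 -0.34 0.3 0 1;0.8 -0.34 0.3 0 1;0.8 -0.34 0.3 0 1;0.8 -0.34 0.3 0 1"
}}

```text
t: 3.15
ee_pos: [0.3458, -0.3352, 0.1145]
tool_rot: [3.001, 0.926, 0.001]
ft_force: [0.1, -0.0, 0.1]
opening: 0.0878
finger_force: 0.0
```

```bash
python3 go.py .3595 -.3146 .004 34.3
```

```text
turn 0.00 (or -52.36) then shift x 0.77 y -0.31 z 3.68 | psi 34.3 q6 10.2 t 3.1 tilt 0.000 [ 0.3458 -0.3352  0.1145] open 0.0878 ff 0.0
```

Call:
{"method": "jog_arm", "body": {
  "motion": "0.77 -0.31 0 0 1;0 0 0.9 0 1;0 0 0.9 0 1;0 0 0.9 0 1;0 0 0.68 0 1;0 0 0.3 0 1;0 0 0 0 -1;0 0 0 0 -1"
}}

```text
t: 3.82
ee_pos: [0.359, -0.3156, 0.0044]
tool_rot: [-3.001, -0.927, 0.0]
ft_force: [-0.4, 0.1, -0.4]
opening: 0.0779
finger_force: 0.0
```

Call:
{"method": "jog_arm", "body": {
  "motion": "0 0 0 0 -1;0 0 0 0 -1;0 0 0 0 -1;0 0 0 0 -1;0 0 0 0 -1;0 0 0 0 -1;0 0 0 0 -1;0 0 0 0 -1"
}}

```text
t: 4.48
ee_pos: [0.359, -0.3155, 0.0045]
tool_rot: [3.002, 0.927, 0.0]
ft_force: [-1.2, 0.1, 4.1]
opening: 0.0332
finger_force: 24.8
```

Call:
{"method": "jog_arm", "body": {
  "motion": "0 0 -0.3 0 -1;0 0 -0.8 0 -1;0 0 -0.8 0 -1;0 0 -0.8 0 -1;0 0 -0.8 0 -1"
}}

```text
t: 4.9
ee_pos: [0.3585, -0.3151, 0.1106]
tool_rot: [-3.001, -0.927, 0.001]
ft_force: [0.2, 0.4, -0.8]
opening: 0.0335
finger_force: 24.8
```

```bash
python3 go.py .6131 -.3152 .07 89.4; python3 -c "
from h import *
save(grab_frame('top'),'g1.png',(330,60,560,330),2.2)"
```

```text
turn -8.01 (or 44.35) then shift x 0.08 y 8.49 z 1.35 | psi 34.3 q6 12.9 t 4.9 tilt 0.000 [ 0.3585 -0.3151  0.1106] open 0.0335 ff 24.8
```

View pics/g1.png

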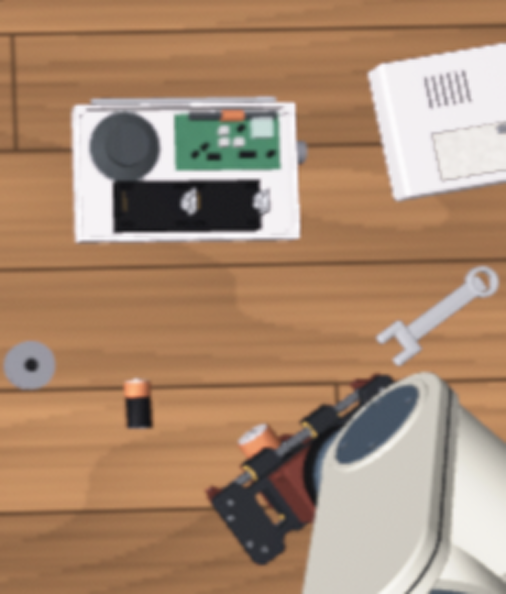

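The cell is held (opening 33.5 mm). Next I carry it to the -y tray.

Call:
{"method": "jog_arm", "body": {
  "motion": "0 0 0 -1 -1;0 0 0 -1 -1;0 0 0 -1 -1;0 0 0 -1 -1;0 0 0 -1 -1;0 0 0 -1 -1;0 0 0 -1 -1;0 0 0 -1 -1"
}}

```text
t: 5.62
ee_pos: [0.3586, -0.3152, 0.1093]
tool_rot: [-2.228, -2.215, 0.0]
ft_force: [-0.9, -0.2, -0.6]
opening: 0.0336
finger_force: 24.8
```

Call:
{"method": "jog_arm", "body": {
  "motion": "0 0.7 0 0 -1;0 0.7 0 0 -1;0 0.7 0 0 -1;0 0.7 0 0 -1;0 0.7 0 0 -1;0 0.7 0 0 -1;0 0.7 0 0 -1;0 0.7 0 0 -1"
}}

```text
t: 6.28
ee_pos: [0.5275, -0.3171, 0.1091]
tool_rot: [-2.234, -2.208, 0.0]
ft_force: [-0.4, -0.9, -0.7]
opening: 0.0335
finger_force: 24.8
```

Call:
{"method": "jog_arm", "body": {
  "motion": "0 0.7 0 0 -1;0 0.7 0 0 -1;0 0.7 0 0 -1;0 0.7 0.4 0 -1;0.08 0.09 0.4 0 -1;0 0 0.5 0 -1"
}}

```text
t: 6.78
ee_pos: [0.6144, -0.3155, 0.0697]
tool_rot: [2.233, 2.209, 0.0]
ft_force: [-0.1, 0.6, -1.5]
opening: 0.0333
finger_force: 24.8
```

```bash
python3 go.py .6131 -.3152 .025 89.4; python3 -c "
from h import *
f=grab_frame('scene')
save(f,'g2.png',(50,180,250,330),3.5)
print(look_for(f,'cell_d1'))"
```

```text
turn -0.00 (or 52.36) then shift x 0.01 y -0.04 z 1.49 | psi 89.4 q6 -27.6 t 6.8 tilt 0.000 [ 0.6144 -0.3155  0.0697] open 0.0333 ff 24.8
[{'box': [348.7, 180.7, 376.1, 200.2], 'confidence': 0.88}]
```

View pics/g2.png

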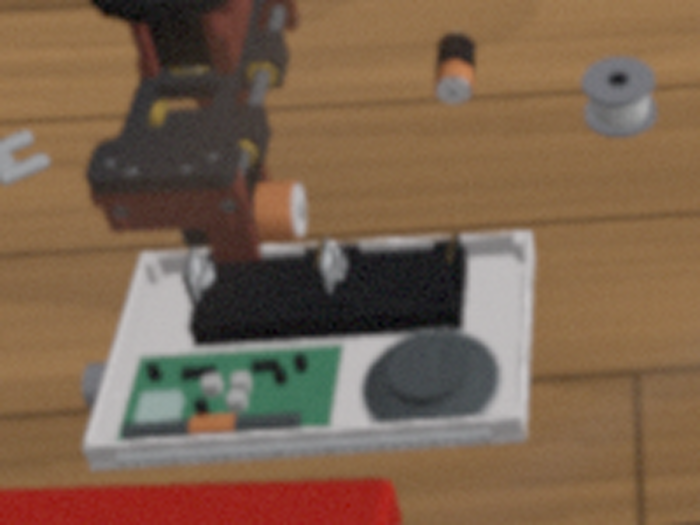

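```bash
python3 -c "
from h import *
f=grab_frame('scene')
print(ray(f,[135.7,240],.0825), proj(f,[.6144,-.2845,.0825]))"
```

```text
[ 0.61674134 -0.28241074  0.0825    ] [134.74346103 239.21141734]
```

Call:
{"method": "jog_arm", "body": {
  "motion": "0 -0.04 0.6 0 -1;0 0 0.5 0 -1;0 0 0.2 0 -1;0 0 0.19 0 -1;0 0 0 0 -1;0 0 0 0 0.3;0 0 0 0 0.3;0 0 0 0 0.3"
}}

```text
t: 7.6
ee_pos: [0.6129, -0.3163, 0.0263]
tool_rot: [2.234, 2.207, 0.001]
ft_force: [0.3, 1.3, 0.3]
opening: 0.0499
finger_force: 0.0
```

Call:
{"method": "jog_arm", "body": {
  "motion": "0 0 0 0 0.3;0 0 0 0 0.3;0 0 0 0 0.3;0 0 -0.5 0 0.3;0 0 -0.8 0 0.3;0 0 -0.8 0 0.3;0 0 -0.8 0 0.3;0 0 -0.5 0 1"
}}

```text
t: 8.27
ee_pos: [0.6135, -0.3167, 0.1314]
tool_rot: [2.232, 2.206, 0.002]
ft_force: [0.7, 0.1, 0.1]
opening: 0.0608
finger_force: 0.0
```

```bash
python3 go.py .4205 .2145 .12 240; python3 -c "
from h import *
f=grab_frame('scene')
save(f,'g3.png',(50,180,250,330),3.5)"
```

```text
turn -21.91 (or 30.45) then shift x -12.12 y 14.43 z 0.38 | psi 89.3 q6 -27.6 t 8.3 tilt 0.000 [ 0.6135 -0.3167  0.1314] open 0.0608 ff 0.0
```

View pics/g3.png

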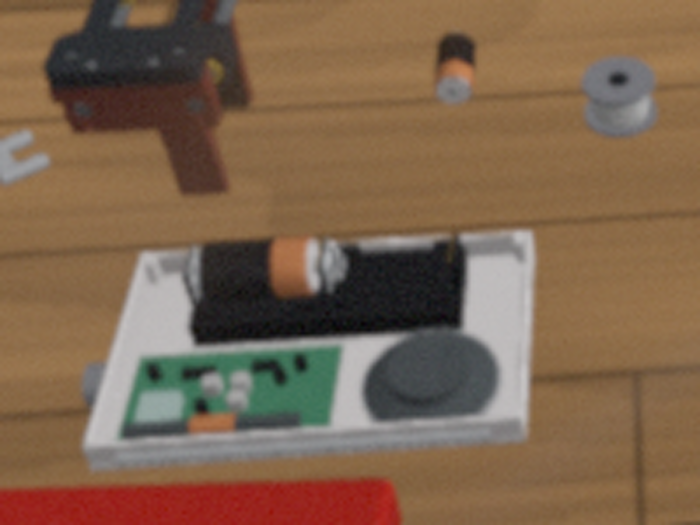

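The first D cell is seated with its plus end towards +y. Now the second D cell.

Call:
{"method": "jog_arm", "body": {
  "motion": "0 0 0 -1 1;0 0 0 -1 1;0 0 0 -1 1;0 0 0 -1 1;0 0 0 -1 1;0 0 0 -1 1;0 0 0 -1 1;0 0 0 -1 1"
}}

```text
t: 8.98
ee_pos: [0.612, -0.3158, 0.1271]
tool_rot: [-0.953, -2.993, -0.0]
ft_force: [0.7, -0.6, 0.8]
opening: 0.0878
finger_force: 0.0
```

Call:
{"method": "jog_arm", "body": {
  "motion": "0 0 0 -1 1;0 0 0 -1 1;0 0 0 -1 1;0 0 0 -1 1;0 0 0 -1 1;0 0 0 -1 1;0 0 0 -1 1;0 0 0 -1 1"
}}

```text
t: 9.65
ee_pos: [0.612, -0.3158, 0.1271]
tool_rot: [0.537, -3.095, -0.001]
ft_force: [-0.5, 0.5, -0.0]
opening: 0.0878
finger_force: 0.0
```

Call:
{"method": "jog_arm", "body": {
  "motion": "0 0 0 -1 1;0 0 0 -1 1;0 0 0 -1 1;0 0 0 -1 1;0 0 0 -1 1;0 0 0 -0.91 1;-0.6 0.72 0 0 1;-0.6 0.72 0 0 1"
}}

```text
t: 10.32
ee_pos: [0.6205, -0.1702, 0.0956]
tool_rot: [1.26, -2.726, 0.249]
ft_force: [1.1, -0.3, 0.1]
opening: 0.0881
finger_force: 0.0
```

Call:
{"method": "jog_arm", "body": {
  "motion": "-0.6 0.72 0 0 1;-0.6 0.72 0 0 1;-0.6 0.72 0 0 1;-0.6 0.72 0 0 1;-0.6 0.72 0 0 1;-0.6 0.72 0 0 1;-0.6 0.72 0 0 1;-0.6 0.72 0 0 1"
}}

```text
t: 10.98
ee_pos: [0.5811, 0.0469, 0.0529]
tool_rot: [1.259, -2.727, 0.249]
ft_force: [0.2, 0.1, -0.6]
opening: 0.0877
finger_force: 0.0
```

Call:
{"method": "jog_arm", "body": {
  "motion": "-0.6 0.72 0 0 1;-0.6 0.72 0 0 1;-0.6 0.72 0 0 1;-0.6 0.72 0 0 1;-0.6 0.72 0 0 1;-0.6 0.72 0 0 1;-0.6 0.72 0 0 1;-0.6 0.72 0 0 1"
}}

```text
t: 11.65
ee_pos: [0.542, 0.2641, 0.0097]
tool_rot: [1.259, -2.727, 0.25]
ft_force: [1.0, 0.1, -0.2]
opening: 0.0879
finger_force: 0.3
```

```bash
python3 go.py .4205 .2145 .004 240
```

```text
turn -1.59 (or 50.77) then shift x 3.46 y 2.68 z 0.19 | psi -130.9 q6 -102.1 t 11.7 tilt 0.022 [0.542  0.2641 0.0097] open 0.0879 ff 0.3
```

The pose went off: the tool is tilted and low near the clock. I look before moving.

```bash
python3 -c "
from h import *
from scipy.spatial.transform import Rotation as Ro
s=sense();print(s['joint_positions'].round(3),s['ee_pos'],Ro.from_rotvec(s['tool_rot']).as_matrix().round(3),s['ft_force'],s['tau'].round(1))
f=grab_frame('scene');g=grab_frame('top')
a=cv2.resize(f['image'][90:330,220:540],(400,300));b=cv2.resize(g['image'][60:330,80:440],(400,300))
cv2.imwrite('pics/w.png',np.hstack([a,b])[:,:,::-1])"
```

```text
[ 0.513  0.744  1.672 -0.201  0.877 -1.783] [0.5419909  0.26408635 0.0097296 ] [[-0.644 -0.764 -0.046]
 [-0.743  0.639 -0.202]
 [ 0.184 -0.096 -0.978]] [ 0.96013645  0.08883973 -0.17230768] [ -2.4 -63.8 -16.2  -0.5   0.6  -0.5]
```

View pics/w.png

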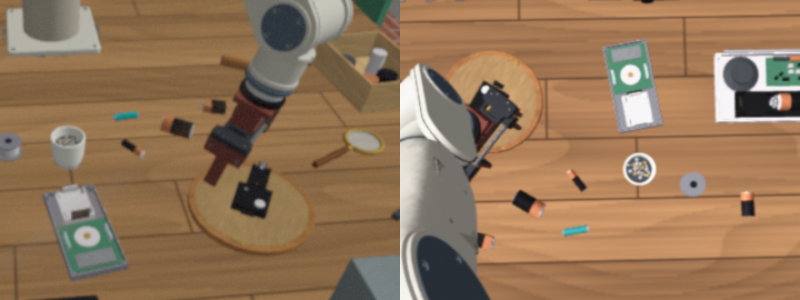

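At the unmoved spot this turn drove joint 6 into its range limit, and that tilted the tool. I can undo the tilt by lifting clear, then pushing gently against the opposite limit with the mirror motion.

Call:
{"method": "jog_arm", "body": {
  "motion": "0 0 -0.8 0 1;0 0 -0.8 0 1;0 0 -0.9 0 1;0 0 -0.9 1 1;0 0 -0.9 1 1;0 0 -0.9 1 1;0 0 -0.8 1 1;0 0 0 1 1"
}}

```text
t: 12.42
ee_pos: [0.5535, 0.3003, 0.1915]
tool_rot: [0.395, -3.037, 0.296]
ft_force: [0.4, -0.5, 0.2]
opening: 0.0878
finger_force: 0.0
```

Call:
{"method": "jog_arm", "body": {
  "motion": "0 0 0 1 1;0 0 0 1 1;0 0 0 1 1;0 0 0 1 1;0 0 0 1 1;0 0 0 1 1;0 0 0 1 1;0 0 0 1 1"
}}

```text
t: 13.08
ee_pos: [0.5509, 0.298, 0.1861]
tool_rot: [1.064, 2.91, -0.323]
ft_force: [-0.2, 0.6, -0.0]
opening: 0.0879
finger_force: 0.0
```

Call:
{"method": "jog_arm", "body": {
  "motion": "-0.78 -0.69 0.21 0 1;-0.78 -0.69 0.21 0 1;-0.78 -0.69 0.21 0 1;-0.78 -0.69 0.21 0 1;-0.78 -0.69 0.21 0 1;-0.78 -0.69 0.21 0 1;-0.78 -0.69 0.21 0 1;-0.78 -0.69 0.21 0 1"
}}

```text
t: 13.75
ee_pos: [0.587, 0.0443, 0.1852]
tool_rot: [1.056, 2.914, -0.323]
ft_force: [-0.0, -0.1, -0.5]
opening: 0.0875
finger_force: 0.0
```

Call:
{"method": "jog_arm", "body": {
  "motion": "-0.78 -0.69 0.21 0 1;-0.78 -0.69 0.21 0 1;-0.78 -0.69 0.21 0 1;-0.78 -0.69 0.21 0 1;0 0 0 1 1;0 0 0 1 1;0 0 0 1 1;0 0 0 1 1"
}}

```text
t: 14.42
ee_pos: [0.6049, -0.0807, 0.1845]
tool_rot: [1.701, 2.535, -0.299]
ft_force: [-0.2, 0.8, -0.4]
opening: 0.0879
finger_force: 0.0
```

Call:
{"method": "jog_arm", "body": {
  "motion": "0 0 0 1 1;0 0 0 1 1;0 0 0 1 1;0 0 0 1 1;0 0 0 1 1;0 0 0 1 1;0 0 0 1 1;0 0 0 1 1"
}}

```text
t: 15.08
ee_pos: [0.605, -0.0802, 0.1845]
tool_rot: [2.613, 1.428, -0.207]
ft_force: [-0.3, -0.2, -0.7]
opening: 0.0877
finger_force: 0.0
```

```bash
cat > st.py <<'E'
from h import *
from scipy.spatial.transform import Rotation as Ro
s=sense();print(s['joint_positions'].round(3),s['ee_pos'].round(4),Ro.from_rotvec(s['tool_rot']).as_matrix()[:,2].round(4))
E
python3 st.py
```

```text
[-0.048  0.468  1.675 -0.238  1.049  0.647] [ 0.605  -0.0802  0.1845] [-0.0465 -0.2023 -0.9782]
```

Call:
{"method": "jog_arm", "body": {
  "motion": "0 0 0 1 1;0 0 0 1 1;0 0 0 1 1;0 0 0 1 1;0 0 0 1 1;0 0 0 1 1;0 0 0 1 1;0 0 0 1 1"
}}

```text
t: 15.75
ee_pos: [0.605, -0.0802, 0.1845]
tool_rot: [2.937, 0.059, -0.075]
ft_force: [-0.1, -0.8, 0.2]
opening: 0.0879
finger_force: 0.0
```

Call:
{"method": "jog_arm", "body": {
  "motion": "0 0 0 1 1;0 0 0 1 1;0 0 0 1 1;0 0 0 1 1;0 0 0 1 1;0 0 0 1 1;0 0 0 1 1;0 0 0 1 1"
}}

```text
t: 16.42
ee_pos: [0.6052, -0.0834, 0.1855]
tool_rot: [2.645, -1.291, 0.063]
ft_force: [-1.4, -0.8, 0.4]
opening: 0.0878
finger_force: 0.0
```

```bash
python3 st.py
```

```text
[-0.056  0.467  1.673 -0.229  1.051  2.542] [ 0.6052 -0.0834  0.1855] [-0.0476 -0.1949 -0.9797]
```

Call:
{"method": "jog_arm", "body": {
  "motion": "0 0 0 1 1"
}}

```text
t: 16.5
ee_pos: [0.6053, -0.1027, 0.1902]
tool_rot: [2.631, -1.406, 0.045]
ft_force: [-0.0, -0.5, -0.4]
opening: 0.088
finger_force: 0.0
```

```bash
python3 st.py
```

```text
[-0.108  0.461  1.663 -0.182  1.056  2.537] [ 0.6053 -0.1027  0.1902] [-0.0475 -0.1531 -0.9871]
```

Call:
{"method": "jog_arm", "body": {
  "motion": "0 0 0 1 1"
}}

```text
t: 16.58
ee_pos: [0.6047, -0.1267, 0.1955]
tool_rot: [2.603, -1.539, 0.033]
ft_force: [0.1, -0.5, -1.0]
opening: 0.0877
finger_force: 0.0
```

```bash
python3 st.py
```

```text
[-0.167  0.455  1.654 -0.135  1.058  2.539] [ 0.6047 -0.1267  0.1955] [-0.0409 -0.1119 -0.9929]
```

Call:
{"method": "jog_arm", "body": {
  "motion": "0 0 0 1 1;0 0 0 1 1"
}}

```text
t: 16.75
ee_pos: [0.5956, -0.172, 0.2002]
tool_rot: [2.535, -1.792, 0.002]
ft_force: [0.8, -0.4, -0.5]
opening: 0.0877
finger_force: 0.0
```

```bash
python3 st.py
```

```text
[-0.282  0.446  1.651 -0.041  1.055  2.54 ] [ 0.5956 -0.172   0.2002] [-0.0204 -0.0316 -0.9993]
```

Call:
{"method": "jog_arm", "body": {
  "motion": "0 0 0 0 1"
}}

```text
t: 16.83
ee_pos: [0.5942, -0.1754, 0.2002]
tool_rot: [2.529, -1.797, 0.002]
ft_force: [0.1, 0.8, -0.7]
opening: 0.0877
finger_force: 0.0
```

```bash
python3 st.py
```

```text
[-0.288  0.446  1.652 -0.043  1.055  2.54 ] [ 0.5942 -0.1754  0.2002] [-0.0212 -0.0325 -0.9992]
```

Call:
{"method": "jog_arm", "body": {
  "motion": "0 0 0 0.8 1;0 0 0 0 1"
}}

```text
t: 17.0
ee_pos: [0.5886, -0.1901, 0.1997]
tool_rot: [2.499, -1.891, -0.013]
ft_force: [0.4, -1.3, -0.3]
opening: 0.0879
finger_force: 0.0
```

```bash
python3 st.py; python3 go.py .4205 .2145 .12 240
```

```text
[-0.329  0.444  1.655 -0.006  1.052  2.54 ] [ 0.5886 -0.1901  0.1997] [-0.0113 -0.0013 -0.9999]
turn 6.66 (or -45.70) then shift x -8.88 y 11.60 z 2.66 | psi -74.2 q6 145.5 t 17.0 tilt 0.000 [ 0.5886 -0.1901  0.1997] open 0.0879 ff 0.0
```

The tilt is gone (0.01 rad left). Now I turn back, move over the second D cell, then finish the turn there.

Call:
{"method": "jog_arm", "body": {
  "motion": "0 0 0 -1 1;0 0 0 -1 1;0 0 0 -1 1;0 0 0 -1 1;0 0 0 -1 1;0 0 0 -1 1;0 0 0 -1 1;0 0 0 -1 1"
}}

```text
t: 17.67
ee_pos: [0.5898, -0.1867, 0.1996]
tool_rot: [3.097, -0.504, -0.018]
ft_force: [0.7, 0.4, 0.7]
opening: 0.0879
finger_force: 0.0
```

Call:
{"method": "jog_arm", "body": {
  "motion": "0 0 0 -1 1;0 0 0 -1 1;0 0 0 -1 1;0 0 0 -1 1;0 0 0 -1 1;0 0 0 -1 1;0 0 0 -1 1;0 0 0 -1 1"
}}

```text
t: 18.33
ee_pos: [0.5898, -0.1867, 0.1996]
tool_rot: [-2.982, -0.983, 0.019]
ft_force: [0.2, -0.2, 0.9]
opening: 0.0878
finger_force: 0.0
```

Call:
{"method": "jog_arm", "body": {
  "motion": "0 0 0 -1 1;0 0 0 -1 1;0 0 0 -1 1;0 0 0 -1 1;0.68 -0.79 0.1 0 1;0.68 -0.79 0.1 0 1;0.68 -0.79 0.1 0 1;0.68 -0.79 0.1 0 1"
}}

```text
t: 19.0
ee_pos: [0.5403, -0.0707, 0.1879]
tool_rot: [-2.666, -1.654, 0.017]
ft_force: [0.5, 0.1, -0.8]
opening: 0.0877
finger_force: 0.0
```

Call:
{"method": "jog_arm", "body": {
  "motion": "0.68 -0.79 0.1 0 1;0.68 -0.79 0.1 0 1;0.68 -0.79 0.1 0 1;0.68 -0.79 0.1 0 1;0.68 -0.79 0.1 0 1;0.68 -0.79 0.1 0 1;0.68 -0.79 0.1 0 1;0.68 -0.79 0.1 0 1"
}}

```text
t: 19.67
ee_pos: [0.443, 0.1599, 0.1648]
tool_rot: [-2.666, -1.655, 0.016]
ft_force: [-0.6, -0.6, 0.8]
opening: 0.0877
finger_force: 0.0
```

Call:
{"method": "jog_arm", "body": {
  "motion": "0.68 -0.79 0.1 0 1;0.68 -0.79 0.1 0 1;0 0 0 -1 1;0 0 0 -1 1;0 0 0 -1 1;0 0 0 -1 1;0 0 0 -1 1;0 0 0 -1 1"
}}

```text
t: 20.33
ee_pos: [0.4193, 0.2163, 0.159]
tool_rot: [-1.902, -2.491, 0.013]
ft_force: [0.3, 0.4, -0.8]
opening: 0.0877
finger_force: 0.0
```

Call:
{"method": "jog_arm", "body": {
  "motion": "0 0 0 -1 1;0 0 0 -1 1;0 0 0 -1 1;0 0 0 -1 1;0 0 0 -1 1;0 0 0 -1 1;0 0 0 -1 1;0 0 0 -1 1"
}}

```text
t: 21.0
ee_pos: [0.4194, 0.2162, 0.159]
tool_rot: [-0.537, -3.085, 0.007]
ft_force: [0.4, -0.8, 0.4]
opening: 0.0877
finger_force: 0.0
```

```bash
python3 st.py; python3 go.py .4205 .2145 .004 240
```

```text
[ 0.449  0.3    2.003  0.003  0.85  -0.78 ] [0.4194 0.2162 0.159 ] [-0.0109 -0.0025 -0.9999]
turn -11.60 (or 40.76) then shift x 0.03 y -0.06 z 5.17 | psi 160.3 q6 -44.7 t 21.0 tilt 0.000 [0.4194 0.2162 0.159 ] open 0.0877 ff 0.0
```

Call:
{"method": "jog_arm", "body": {
  "motion": "0 0 0 -1 1;0 0 0 -1 1;0 0 0 -1 1;0 0 0 -1 1;0 0 0 -1 1;0 0 0 -1 1;0 0 0 -1 1;0 0 0 -1 1"
}}

```text
t: 21.67
ee_pos: [0.4194, 0.2162, 0.159]
tool_rot: [0.948, -2.983, -0.002]
ft_force: [-0.2, 0.5, 0.1]
opening: 0.0874
finger_force: 0.0
```

Call:
{"method": "jog_arm", "body": {
  "motion": "0 0 0 -1 1;0 0 0 -1 1;0 0 0 -1 1;0 0 0 -0.6 1;0 -0.1 0.9 0 1;0 0 0.9 0 1;0 0 0.9 0 1;0 0 0.9 0 1"
}}

```text
t: 22.33
ee_pos: [0.4211, 0.2147, 0.0503]
tool_rot: [1.559, -2.717, -0.005]
ft_force: [-0.3, 0.2, 0.2]
opening: 0.0877
finger_force: 0.0
```

Call:
{"method": "jog_arm", "body": {
  "motion": "0 0 0.9 0 1;0 0 0.5 0 1;0 0 0.15 0 1;0 0 0 0 1;0 0 0 0 -1;0 0 0 0 -1;0 0 0 0 -1;0 0 0 0 -1"
}}

```text
t: 23.0
ee_pos: [0.4216, 0.2148, 0.0056]
tool_rot: [1.557, -2.72, -0.006]
ft_force: [0.4, 0.2, 0.1]
opening: 0.0645
finger_force: 0.0
```

Call:
{"method": "jog_arm", "body": {
  "motion": "0 0 0 0 -1;0 0 0 0 -1;0 0 0 0 -1;0 0 0 0 -1;0 0 0 0 -1;0 0 0 0 -1"
}}

```text
t: 23.5
ee_pos: [0.4209, 0.2144, 0.0047]
tool_rot: [1.555, -2.718, -0.006]
ft_force: [0.1, -0.6, 3.2]
opening: 0.0335
finger_force: 24.9
```

```bash
python3 st.py; python3 go.py .6134 -.2422 .13 89.4
```

```text
[ 0.444  0.595  2.057  0.007  0.5   -2.172] [0.4209 0.2144 0.0047] [-0.0108 -0.0016 -0.9999]
turn 21.84 (or -30.52) then shift x -15.15 y 6.58 z -4.18 | psi -120.4 q6 -124.5 t 23.5 tilt 0.000 [0.4209 0.2144 0.0047] open 0.0335 ff 24.9
```

Call:
{"method": "jog_arm", "body": {
  "motion": "0 0 -0.4 0 -1;0 0 -0.8 0 -1;0 0 -0.8 0 -1;0 0 -0.8 0 -1;0 0 -0.8 0 -1;0 0 -0.6 0 -1;0 0 0 0.84 -1;0 0 0 1 -1"
}}

```text
t: 24.17
ee_pos: [0.4228, 0.2149, 0.1318]
tool_rot: [1.241, -2.877, -0.005]
ft_force: [-0.3, -0.4, -1.8]
opening: 0.0336
finger_force: 24.9
```

Call:
{"method": "jog_arm", "body": {
  "motion": "0 0 0 1 -1;0 0 0 1 -1;0 0 0 1 -1;0 0 0 1 -1;0 0 0 1 -1;0 0 0 1 -1;0 0 0 1 -1;0 0 0 1 -1"
}}

```text
t: 24.83
ee_pos: [0.4218, 0.2144, 0.1303]
tool_rot: [-0.23, -3.122, 0.004]
ft_force: [-0.8, 0.8, -2.1]
opening: 0.0336
finger_force: 24.9
```

Call:
{"method": "jog_arm", "body": {
  "motion": "0 0 0 1 -1;0 0 0 1 -1;0 0 0 1 -1;0 0 0 1 -1;0 0 0 1 -1;0 0 0 1 -1;0 0 0 1 -1;0 0 0 1 -1"
}}

```text
t: 25.5
ee_pos: [0.4218, 0.2144, 0.1303]
tool_rot: [-1.647, -2.665, 0.012]
ft_force: [-0.8, 1.4, -1.9]
opening: 0.0334
finger_force: 24.9
```

Call:
{"method": "jog_arm", "body": {
  "motion": "0 0 0 1 -1;0 0 0 1 -1;0 0 0 1 -1;0 0 0 1 -1;-0.4 0.17 0 0 -1;-0.76 0.33 0 0 -1;-0.76 0.33 0 0 -1;-0.76 0.33 0 0 -1"
}}

```text
t: 26.17
ee_pos: [0.456, 0.1331, 0.1301]
tool_rot: [-2.227, -2.206, 0.015]
ft_force: [0.4, 1.0, -1.2]
opening: 0.0332
finger_force: 24.9
```

Call:
{"method": "jog_arm", "body": {
  "motion": "-0.76 0.33 0 0 -1;-0.76 0.33 0 0 -1;-0.76 0.33 0 0 -1;-0.76 0.33 0 0 -1;-0.76 0.33 0 0 -1;-0.76 0.33 0 0 -1;-0.76 0.33 0 0 -1;-0.76 0.33 0 0 -1"
}}

```text
t: 26.83
ee_pos: [0.5333, -0.0505, 0.1294]
tool_rot: [-2.228, -2.204, 0.015]
ft_force: [0.3, -0.4, -1.4]
opening: 0.033
finger_force: 24.9
```

Call:
{"method": "jog_arm", "body": {
  "motion": "-0.76 0.33 0 0 -1;-0.76 0.33 0 0 -1;-0.76 0.33 0 0 -1;-0.76 0.33 0 0 -1;-0.76 0.33 0 0 -1;-0.76 0.33 0 0 -1;-0.76 0.33 0 0 -1;-0.76 0.33 0 0 -1"
}}

```text
t: 27.5
ee_pos: [0.6106, -0.2336, 0.1286]
tool_rot: [-2.228, -2.204, 0.014]
ft_force: [0.9, -0.2, -1.8]
opening: 0.0331
finger_force: 24.9
```

```bash
python3 st.py; python3 go.py .6134 -.2422 .0255 89.4
```

```text
[-0.381  0.579  1.614 -0.007  0.959 -0.367] [ 0.6106 -0.2336  0.1286] [-0.0119 -0.001  -0.9999]
turn -0.00 (or 52.36) then shift x -0.29 y 0.10 z 3.44 | psi 89.4 q6 -21.0 t 27.5 tilt 0.000 [ 0.6106 -0.2336  0.1286] open 0.0331 ff 24.9
```

Call:
{"method": "jog_arm", "body": {
  "motion": "-0.29 0.14 0.6 0 -1;0 0 0.8 0 -1;0 0 0.5 0 -1;0 0 0 0 -1"
}}

```text
t: 27.83
ee_pos: [0.6112, -0.2406, 0.068]
tool_rot: [-2.224, -2.2, 0.018]
ft_force: [-0.2, 0.3, -2.2]
opening: 0.0331
finger_force: 24.9
```

```bash
cat > cop.py <<'E'
import sys; from h import *
# measure copper part of held cell: args r L hz(axis height above TCP) psi_plus
from scipy.spatial.transform import Rotation as Ro
r,L,hz,ps=map(float,sys.argv[1:5]); ps=np.deg2rad(ps)
s=sense(); p=s["ee_pos"]
for n in("scene","top"):
    f=grab_frame(n); P=cyl(r,L/3,hz+p[2])[0]+[L/3,0,0]
    m=sil(f,[P],[p[0],p[1],ps])>0
    w=cv2.resize(m.astype(np.uint8),(560,420),interpolation=cv2.INTER_AREA); w=cv2.dilate(w,np.ones((13,13)))>0
    im=f["image"].astype(int); c=w&(im[...,0]-im[...,2]>45)&(im[...,0]>110)&(im[...,0]-im[...,1]>40)
    if not c.any(): print(n,"none");continue
    e=(np.argwhere(m).mean(0)[::-1]+.5)/S-.5; o=np.argwhere(c).mean(0)[::-1]
    d=ray(f,o,hz+p[2])-ray(f,e,hz+p[2]); print(n,c.sum(),m.sum()/S**2,"along %.4f across %.4f"%(d[0]*np.cos(ps)+d[1]*np.sin(ps),-d[0]*np.sin(ps)+d[1]*np.cos(ps)))
E
python3 cop.py .01675 .0615 .01225 89.4; python3 go.py .6134 -.2422 .0255 89.4
```

```text
scene 108 232.5 along -0.0006 across 0.0036
top 120 210.875 along -0.0032 across -0.0036
turn -0.00 (or 52.36) then shift x -0.04 y -0.00 z 1.53 | psi 89.4 q6 -21.5 t 27.9 tilt 0.000 [ 0.6135 -0.2411  0.0715] open 0.0333 ff 24.9
```

Call:
{"method": "jog_arm", "body": {
  "motion": "0 0.02 0.6 0 -1;0 0 0.5 0 -1;0 0 0.25 0 -1;0 0 0.18 0 -1;0 0 0 0 -1;0 0 0 0 0.3;0 0 0 0 0.3;0 0 0 0 0.3"
}}

```text
t: 28.6
ee_pos: [0.615, -0.2417, 0.0273]
tool_rot: [-2.229, -2.206, 0.013]
ft_force: [0.1, 0.6, -0.5]
opening: 0.0498
finger_force: 0.0
```

Call:
{"method": "jog_arm", "body": {
  "motion": "0 0 0 0 0.3;0 0 0 0 0.3;0 0 0 0 0.3;0 0 -0.5 0 0.3;0 0 -0.8 0 0.3;0 0 -0.8 0 0.3;0 0 -0.8 0 0.3;0 0 -0.5 0 0.3"
}}

```text
t: 29.27
ee_pos: [0.6166, -0.2418, 0.1322]
tool_rot: [-2.231, -2.207, 0.011]
ft_force: [0.6, -1.0, -0.3]
opening: 0.0571
finger_force: 0.0
```

```bash
python3 go.py .4646 .1176 .12 218; python3 -c "
from h import *
f=grab_frame('scene')
save(f,'g4.png',(50,180,250,330),3.5)"
```

```text
turn -18.70 (or 33.66) then shift x -3.38 y 12.56 z 0.41 | psi 89.4 q6 -21.5 t 29.3 tilt 0.000 [ 0.6166 -0.2418  0.1322] open 0.0571 ff 0.0
```

View pics/g4.png

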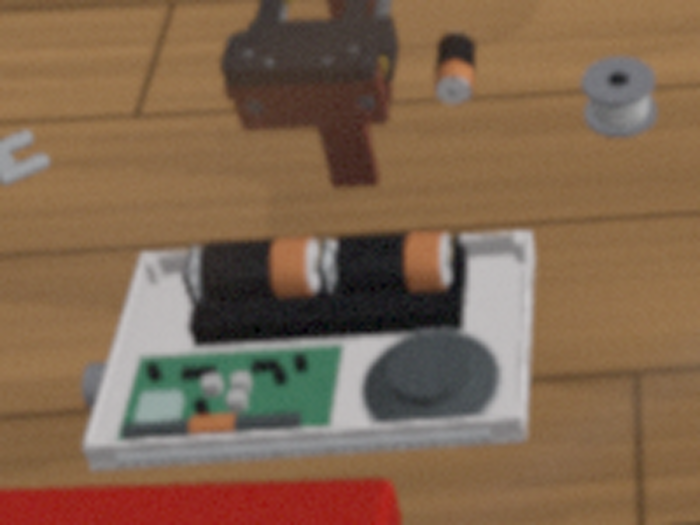

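Both D cells are seated the right way round. Before the AA and the block I re-measure their poses.

```bash
python3 -c "
from h import *
F=[grab_frame('top'),grab_frame('scene')]
for n,p in(('cell_aa',[.4646,.1176,.65]),('block_9v',[.3495,.311,-1.85])):
  for f in F:
    d=nearest(f,n,[p[0],p[1],.008],8)
    if d is None:
      u,v=np.round(proj(f,[p[0],p[1],.008])).astype(int); w=np.zeros((420,560),np.uint8); im=f['image'].astype(int)
      hsv=cv2.cvtColor(f['image'],cv2.COLOR_RGB2HSV); print('nomask')
    else: print(n,fit([(f,d['region'])],M[n],np.array(p)))
  # own segmentation: grabcut
  for f in F:
    u,v=np.round(proj(f,[p[0],p[1],.008])).astype(int); c=f['image'][v-26:v+26,u-26:u+26][:,:,::-1]; c=cv2.resize(c,None,fx=3,fy=3,interpolation=cv2.INTER_CUBIC)
    q=(cv2.resize(sil(f,M[n],p),(560,420),interpolation=cv2.INTER_AREA)>0).astype(np.uint8)
    q=cv2.resize(q[v-26:v+26,u-26:u+26],None,fx=3,fy=3,interpolation=cv2.INTER_NEAREST)
    g=np.where(cv2.dilate(q,np.ones((13,13)))>0,3,0).astype(np.uint8)
    g[(g==3)&(q==0)]=2
    cv2.grabCut(c,g,None,np.zeros((1,65)),np.zeros((1,65)),6,cv2.GC_INIT_WITH_MASK)
    m=np.zeros((420,560),bool); m[v-26:v+26,u-26:u+26]=cv2.resize(((g&1)>0).astype(np.float32),(52,52),interpolation=cv2.INTER_AREA)>.5
    print(n,'gc',m.sum(),fit([(f,m)],M[n],np.array(p)))
"
```

```text
cell_aa (array([0.46748768, 0.11950365, 0.66900875]), [0.636])
cell_aa (array([0.46433141, 0.12047216, 0.60657733]), [0.748])
cell_aa gc 166 (array([0.46581913, 0.11980781, 0.67353355]), [0.9])
cell_aa gc 123 (array([0.46658523, 0.1200102 , 0.64455567]), [0.828])
block_9v (array([ 0.34963499,  0.30905148, -1.89051387]), [0.927])
block_9v (array([ 0.3485733 ,  0.31216985, -1.82818155]), [0.903])
block_9v gc 296 (array([ 0.35011547,  0.31023844, -1.8026639 ]), [0.927])
block_9v gc 223 (array([ 0.34995901,  0.31144526, -1.85156768]), [0.93])
```

Call:
{"method": "jog_arm", "body": {
  "motion": "0.74 -0.32 0 0 0;0.74 -0.32 0 0 0;0.74 -0.32 0 0 0;0.74 -0.32 0 0 0;0.74 -0.32 0 0 0;0.74 -0.32 0 0 0;0.74 -0.32 0 0 0;0.74 -0.32 0 0 0"
}}

```text
t: 30.28
ee_pos: [0.5392, -0.0619, 0.1277]
tool_rot: [-2.227, -2.204, 0.016]
ft_force: [-0.4, 0.4, 1.1]
opening: 0.0438
finger_force: 0.0
```

Call:
{"method": "jog_arm", "body": {
  "motion": "0.74 -0.32 0 0 0;0.74 -0.32 0 0 0;0.74 -0.32 0 0 0;0.74 -0.32 0 0 0;0.74 -0.32 0 0 0;0.74 -0.32 0 0 0;0.74 -0.32 0 0 0;0.74 -0.32 0 0 0"
}}

```text
t: 30.95
ee_pos: [0.4643, 0.1163, 0.1285]
tool_rot: [-2.228, -2.204, 0.016]
ft_force: [0.1, -0.4, 0.6]
opening: 0.0439
finger_force: 0.0
```

Call:
{"method": "jog_arm", "body": {
  "motion": "0 0 0 -1 0;0 0 0 -1 0;0 0 0 -1 0;0 0 0 -1 0;0 0 0 -1 0;0 0 0 -1 0;0 0 0 -1 0;0 0 0 -1 0"
}}

```text
t: 31.62
ee_pos: [0.4648, 0.1153, 0.1284]
tool_rot: [-0.948, -2.983, 0.009]
ft_force: [0.6, 1.1, 0.3]
opening: 0.044
finger_force: 0.0
```

Call:
{"method": "jog_arm", "body": {
  "motion": "0 0 0 -1 0;0 0 0 -1 0;0 0 0 -1 0;0 0 0 -1 0;0 0 0 -1 0;0 0 0 -1 0;0 0 0 -1 0;0 0 0 -1 0"
}}

```text
t: 32.28
ee_pos: [0.4648, 0.1153, 0.1284]
tool_rot: [0.536, -3.082, -0.0]
ft_force: [0.1, 0.3, -0.1]
opening: 0.0439
finger_force: 0.0
```

```bash
python3 st.py; python3 go.py .4646 .1176 .0015 217
```

```text
[ 2.180e-01  3.620e-01  2.006e+00  1.000e-03  7.870e-01 -1.699e+00] [0.4648 0.1153 0.1284] [-0.0129 -0.002  -0.9999]
turn -2.51 (or 49.85) then shift x -0.04 y 0.07 z 4.23 | psi -160.3 q6 -97.3 t 32.3 tilt 0.000 [0.4648 0.1153 0.1284] open 0.0439 ff 0.0
```

Call:
{"method": "jog_arm", "body": {
  "motion": "0 0 0 -0.86 0;0 0 0 -0.86 0;0 0 0 -0.86 0;-0.17 0.07 0.8 0 0;0 0 0.9 0 0;0 0 0.9 0 0;0 0 0.9 0 0;0 0 0.5 0 0",
  "grip_force": 15
}}

```text
t: 32.95
ee_pos: [0.465, 0.1196, 0.0062]
tool_rot: [0.996, -2.964, -0.004]
ft_force: [0.0, 0.3, 0.6]
opening: 0.0438
finger_force: 0.0
```

Call:
{"method": "jog_arm", "body": {
  "motion": "0 0 0.2 0 0;0 0 0 0 0;0 0 0 0 -1;0 0 0 0 -1;0 0 0 0 -1;0 0 0 0 -1;0 0 0 0 -1;0 0 0 0 -1"
}}

```text
t: 33.62
ee_pos: [0.4674, 0.1201, 0.0039]
tool_rot: [0.997, -2.969, -0.003]
ft_force: [-0.5, 0.2, 3.2]
opening: 0.0143
finger_force: 15.0
```

Call:
{"method": "jog_arm", "body": {
  "motion": "0 0 0 0 -1;0 0 0 0 -1;0 0 0 0 -1;0 0 -0.4 0 -1;0 0 -0.8 0 -1;0 0 -0.8 0 -1;0 0 -0.9 0 -1"
}}

```text
t: 34.2
ee_pos: [0.4671, 0.12, 0.0907]
tool_rot: [0.997, -2.966, -0.003]
ft_force: [0.5, 0.7, -0.2]
opening: 0.0144
finger_force: 15.0
```

```bash
python3 st.py; python3 go.py .5761 .3226 .08 149.4;python3 cop.py .00725 .0505 .0055 37.5
```

```text
[ 2.260e-01  4.340e-01  2.017e+00  1.000e-03  7.040e-01 -1.994e+00] [0.4671 0.12   0.0907] [-0.0127 -0.002  -0.9999]
turn 9.85 (or -42.51) then shift x 0.31 y 7.66 z 0.36 | psi -142.9 q6 -114.3 t 34.2 tilt 0.000 [0.4671 0.12   0.0907] open 0.0144 ff 15.0
scene 25 64.25 along -0.0053 across 0.0041
top none
```

Call:
{"method": "jog_arm", "body": {
  "motion": "0 0 0 0.98 -1;0 0 0 0.98 -1;0 0 0 0.98 -1;0 0 0 0.98 -1;0 0 0 0.98 -1;0 0 0 0.98 -1;0 0 0 0.98 -1;0 0 0 0.98 -1"
}}

```text
t: 34.97
ee_pos: [0.4674, 0.12, 0.0895]
tool_rot: [-0.465, -3.095, 0.006]
ft_force: [-0.7, -0.1, -0.5]
opening: 0.014
finger_force: 15.0
```

Call:
{"method": "jog_arm", "body": {
  "motion": "0 0 0 0.98 -1;0 0 0 0.98 -1;0.03 0.76 0 0 -1;0.03 0.76 0 0 -1;0.03 0.76 0 0 -1;0.03 0.76 0 0 -1;0.03 0.76 0 0 -1;0.03 0.76 0 0 -1"
}}

```text
t: 35.63
ee_pos: [0.532, 0.2418, 0.0884]
tool_rot: [-0.816, -3.022, 0.008]
ft_force: [-0.1, -1.0, -0.4]
opening: 0.0145
finger_force: 15.0
```

Call:
{"method": "jog_arm", "body": {
  "motion": "0.03 0.76 0 0 -1;0.03 0.76 0 0 -1;0.03 0.76 0 0 -1;0.03 0.76 0 0 -1;0 0 0.5 0 -1;0 0 0.5 0 -1;0 0 0 0 -1"
}}

```text
t: 36.22
ee_pos: [0.5717, 0.3201, 0.0545]
tool_rot: [-0.815, -3.018, 0.014]
ft_force: [-1.1, -0.8, -0.5]
opening: 0.0146
finger_force: 15.0
```

```bash
python3 st.py; python3 go.py .5761 .3226 .023 149.4;python3 cop.py .00725 .0505 .0034 -30.6
python3 -c "
from h import *
f=grab_frame('scene');g=grab_frame('top');p=sense()['ee_pos'];c,s=np.cos(-.534),np.sin(-.534)
for h in(f,g): print([proj(h,[p[0]+k*c,p[1]+k*s,p[2]+.0034]).round(1).tolist() for k in(-.02525,.02525)])
a=cv2.resize(f['image'][190:290,360:480],(480,400),interpolation=cv2.INTER_CUBIC);b=cv2.resize(g['image'][110:210,120:200],(320,400),interpolation=cv2.INTER_CUBIC)
cv2.imwrite('pics/w2.png',np.hstack([a,b])[:,:,::-1])"
```

```text
[ 0.491  0.683  1.63   0.005  0.846 -0.556] [0.5717 0.3201 0.0545] [-0.0169 -0.0049 -0.9998]
turn 0.06 (or -52.30) then shift x -0.08 y 0.15 z 1.05 | psi 149.8 q6 -31.9 t 36.2 tilt 0.000 [0.5717 0.3201 0.0545] open 0.0146 ff 15.0
scene 26 68.625 along -0.0097 across 0.0016
top 8 59.75 along 0.0117 across 0.0214
[[431.7, 209.1], [427.4, 223.1]]
[[135.0, 182.2], [147.1, 161.7]]
```

View pics/w2.png

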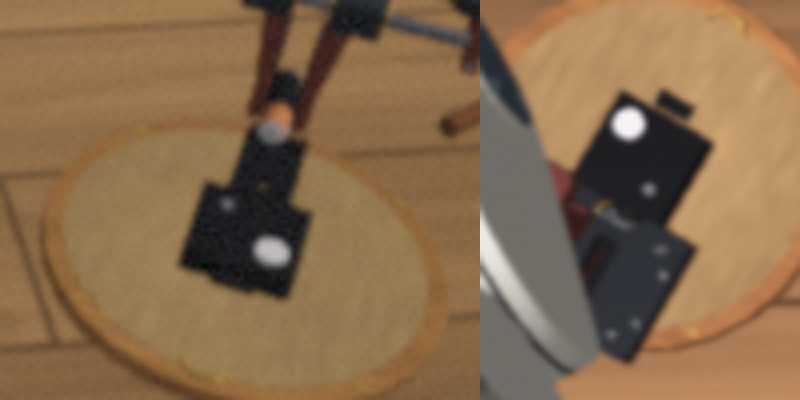

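The plus end appears at about (428,223) in the scene image. I predicted (427.4,223.1), so the cell is centred in the grip. I re-read the settled pose before lowering.

```bash
python3 st.py; python3 go.py .5761 .3226 .023 149.4
```

```text
[ 0.49   0.678  1.627  0.005  0.847 -0.556] [0.5744 0.321  0.0588] [-0.0113 -0.0018 -0.9999]
turn 0.05 (or -52.31) then shift x -0.02 y 0.07 z 1.19 | psi 149.7 q6 -31.9 t 36.4 tilt 0.000 [0.5744 0.321  0.0588] open 0.0142 ff 15.0
```

Call:
{"method": "jog_arm", "body": {
  "motion": "-0.03 0.09 0.4 0 -1;0 0 0.4 0 -1;0 0 0.2 0 -1;0 0 0.15 0 -1;0 0 0 0 -1;0 0 0 0 -1"
}}

```text
t: 36.92
ee_pos: [0.5761, 0.3233, 0.0239]
tool_rot: [-0.817, -3.023, 0.008]
ft_force: [-0.4, 0.2, -0.4]
opening: 0.0143
finger_force: 15.0
```

```bash
python3 st.py; python3 go.py .5761 .3226 .022 149.4;python3 -c "print(__import__('workcell').sense()['ft_force'])"
```

```text
[ 0.492  0.732  1.625  0.005  0.796 -0.555] [0.5761 0.3233 0.0239] [-0.0115 -0.0019 -0.9999]
turn 0.05 (or -52.31) then shift x -0.01 y -0.02 z 0.06 | psi 149.8 q6 -31.8 t 36.9 tilt 0.000 [0.5761 0.3233 0.0239] open 0.0143 ff 15.0
[-0.44082281  0.24646964 -0.43206402]
```

Call:
{"method": "jog_arm", "body": {
  "motion": "0 0 0.05 0 -1;0 0 0 0 -0.3;0 0 0 0 -0.3;0 0 0 0 -0.3;0 0 0 0 -0.3;0 0 0 0 -0.3;0 0 -0.4 0 -0.3;0 0 -0.7 0 -0.3"
}}

```text
t: 37.58
ee_pos: [0.5751, 0.3226, 0.0546]
tool_rot: [-0.816, -3.02, 0.011]
ft_force: [-0.1, 0.4, 0.3]
opening: 0.0309
finger_force: 0.0
```

Call:
{"method": "jog_arm", "body": {
  "motion": "0 0 -0.8 0 0;0 0 -0.8 0 0;0 0 0 1 0.1;0 0 0 1 0.1;0 0 0 1 0.1;0 0 0 1 0.1;0 0 0 1 0.1;0 0 0 1 0.1"
}}

```text
t: 38.25
ee_pos: [0.5775, 0.3236, 0.105]
tool_rot: [-1.838, -2.538, 0.011]
ft_force: [0.0, -0.4, -0.3]
opening: 0.0484
finger_force: 0.0
```

Call:
{"method": "jog_arm", "body": {
  "motion": "0 0 0 1 0.1;0 0 0 1 0.1;0 0 0 1 0.1;0 0 0 1 0.1;0 0 0 1 0.1"
}}

```text
t: 38.67
ee_pos: [0.5775, 0.3237, 0.105]
tool_rot: [-2.508, -1.883, 0.014]
ft_force: [-0.2, 0.3, -0.1]
opening: 0.0485
finger_force: 0.0
```

```bash
python3 st.py; python3 go.py .3498 .3107 .0015 74.3
python3 -c "
from h import *
f=grab_frame('scene');g=grab_frame('top')
a=cv2.resize(f['image'][190:290,360:480],(480,400),interpolation=cv2.INTER_CUBIC);b=cv2.resize(g['image'][110:210,120:200],(320,400),interpolation=cv2.INTER_CUBIC)
cv2.imwrite('pics/w3.png',np.hstack([a,b])[:,:,::-1])"
```

```text
[0.491 0.619 1.605 0.005 0.927 0.771] [0.5775 0.3237 0.105 ] [-0.01   -0.0011 -0.9999]
turn -0.07 (or 52.29) then shift x -2.47 y -7.19 z 3.45 | psi 73.8 q6 44.2 t 38.7 tilt 0.000 [0.5775 0.3237 0.105 ] open 0.0485 ff 0.0
```

View pics/w3.png

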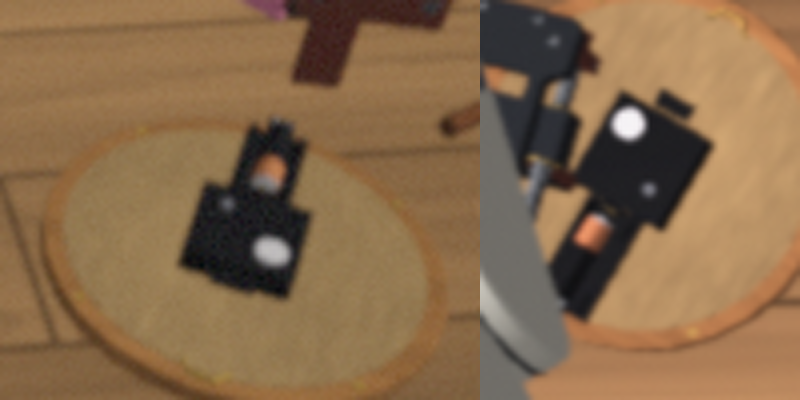

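The AA is in the clock tray with plus towards the movement. Now the 9 V block.

Call:
{"method": "jog_arm", "body": {
  "motion": "-0.27 -0.8 0 0 0.1;-0.27 -0.8 0 0 0.1;-0.27 -0.8 0 0 0.1;-0.27 -0.8 0 0 0.1;-0.27 -0.8 0 0 0.1;-0.27 -0.8 0 0 0.1;-0.27 -0.8 0 0 0.1;-0.27 -0.8 0 0 0.1",
  "grip_force": 20
}}

```text
t: 39.43
ee_pos: [0.3739, 0.3137, 0.1067]
tool_rot: [-2.498, -1.896, 0.014]
ft_force: [-0.6, 0.6, 0.4]
opening: 0.0486
finger_force: 0.0
```

Call:
{"method": "jog_arm", "body": {
  "motion": "-0.27 -0.7 0 0 0.1;0 0 0.5 0 0.1;0 0 0.5 0 0.1;0 0 0 0 0.1"
}}

```text
t: 39.77
ee_pos: [0.3509, 0.311, 0.0753]
tool_rot: [-2.498, -1.896, 0.019]
ft_force: [-1.3, -0.0, -0.1]
opening: 0.0483
finger_force: 0.0
```

```bash
python3 -c "from h import *;grab_frame('top')"; python3 go.py .3498 .3107 .002 74.3
```

```text
turn 0.00 (or -52.36) then shift x -0.04 y -0.05 z 2.47 | psi 74.3 q6 55.1 t 39.8 tilt 0.000 [0.3515 0.3113 0.0761] open 0.0484 ff 0.0
```

Call:
{"method": "jog_arm", "body": {
  "motion": "-0.04 -0.02 0.8 0 0.1;0 0 0.8 0 0.1;0 0 0.5 0 0.1;0 0 0.35 0 0.1;0 0 0 0 0.1;0 0 0 0 -1;0 0 0 0 -1;0 0 0 0 -1"
}}

```text
t: 40.48
ee_pos: [0.3512, 0.3111, 0.0039]
tool_rot: [-2.502, -1.891, 0.012]
ft_force: [0.1, 0.9, 0.8]
opening: 0.0316
finger_force: 0.0
```

Call:
{"method": "jog_arm", "body": {
  "motion": "0 0 0 0 -1;0 0 0 0 -1;0 0 0 0 -1;0 0 0 0 -1;0 0 0 0 -1;0 0 0 0 -1"
}}

```text
t: 40.98
ee_pos: [0.3511, 0.311, 0.0038]
tool_rot: [-2.502, -1.891, 0.012]
ft_force: [0.1, -0.2, 7.8]
opening: 0.0263
finger_force: 20.0
```

Call:
{"method": "jog_arm", "body": {
  "motion": "0 0 -0.4 0 -1;0 0 -0.8 0 -1;0 0 -0.8 0 -1;0 0 -0.8 0 -1;0 0 -0.8 0 -1"
}}

```text
t: 41.4
ee_pos: [0.3514, 0.3105, 0.1122]
tool_rot: [-2.502, -1.891, 0.015]
ft_force: [1.2, 0.0, 0.0]
opening: 0.0261
finger_force: 20.0
```

```bash
python3 go.py .607 -.0051 .08 189.6; python3 st.py
```

```text
turn -16.79 (or 35.57) then shift x -6.65 y -11.80 z 1.07 | psi 74.1 q6 55.3 t 41.4 tilt 0.000 [0.3514 0.3105 0.1122] open 0.0261 ff 20.0
[0.695 0.378 2.038 0.009 0.735 0.965] [0.3514 0.3105 0.1122] [-0.0108 -0.0015 -0.9999]
```

Call:
{"method": "jog_arm", "body": {
  "motion": "0 0 0 -1 -1;0 0 0 -1 -1;0 0 0 -1 -1;0 0 0 -1 -1;0 0 0 -1 -1;0 0 0 -1 -1;0 0 0 -1 -1;0 0 0 -1 -1"
}}

```text
t: 42.07
ee_pos: [0.3515, 0.3106, 0.1111]
tool_rot: [-1.337, -2.833, 0.009]
ft_force: [0.7, -0.9, -0.5]
opening: 0.0265
finger_force: 20.0
```

Call:
{"method": "jog_arm", "body": {
  "motion": "0 0 0 -1 -1;0 0 0 -1 -1;0 0 0 -1 -1;0 0 0 -1 -1;0 0 0 -1 -1;0 0 0 -1 -1;0 0 0 -1 -1;0 0 0 -1 -1"
}}

```text
t: 42.73
ee_pos: [0.3515, 0.3106, 0.1111]
tool_rot: [0.123, -3.129, 0.001]
ft_force: [0.2, 0.4, 0.0]
opening: 0.0266
finger_force: 20.0
```

Call:
{"method": "jog_arm", "body": {
  "motion": "0 0 0 -0.8 -1;-0.44 -0.79 0 0 -1;-0.44 -0.79 0 0 -1;-0.44 -0.79 0 0 -1;-0.44 -0.79 0 0 -1;-0.44 -0.79 0 0 -1;-0.44 -0.79 0 0 -1;-0.44 -0.79 0 0 -1"
}}

```text
t: 43.4
ee_pos: [0.4711, 0.1615, 0.1101]
tool_rot: [0.263, -3.12, 0.001]
ft_force: [1.0, -0.2, -0.9]
opening: 0.0264
finger_force: 20.0
```

Call:
{"method": "jog_arm", "body": {
  "motion": "-0.44 -0.79 0 0 -1;-0.44 -0.79 0 0 -1;-0.44 -0.79 0 0 -1;-0.44 -0.79 0 0 -1;-0.44 -0.79 0 0 -1;-0.44 -0.79 0 0 -1;-0.44 -0.79 0 0 -1;-0.44 -0.74 0 0 -1"
}}

```text
t: 44.07
ee_pos: [0.6067, -0.0065, 0.1089]
tool_rot: [0.263, -3.12, 0.001]
ft_force: [0.2, 0.5, -1.5]
opening: 0.0264
finger_force: 20.0
```

Call:
{"method": "jog_arm", "body": {
  "motion": "0 0 0.6 0 -1;0 0 0.6 0 -1;0 0 0 0 -1"
}}

```text
t: 44.32
ee_pos: [0.6035, -0.0057, 0.0699]
tool_rot: [0.261, -3.115, 0.0]
ft_force: [-0.3, 0.4, -0.9]
opening: 0.0265
finger_force: 20.0
```

```bash
python3 -c "
from h import *
f=grab_frame('scene');g=grab_frame('top');p=sense()['ee_pos'];c,s=np.cos(.167),np.sin(.167);print(p)
for h in(f,g): print([proj(h,[p[0]+k*c,p[1]+k*s,p[2]+.005]).round(1).tolist() for k in(-.02425,.02125)])
a=cv2.resize(f['image'][190:290,220:340],(480,400),interpolation=cv2.INTER_CUBIC);b=cv2.resize(g['image'][90:190,250:330],(320,400),interpolation=cv2.INTER_CUBIC)
cv2.imwrite('pics/w4.png',np.hstack([a,b])[:,:,::-1])";python3 st.py; python3 go.py .607 -.0051 .0188 189.6
```

```text
[ 0.60498257 -0.00513217  0.07232528]
[[276.3, 221.5], [282.4, 236.5]]
[[296.3, 164.6], [292.2, 143.6]]
[-0.027  0.599  1.749 -0.002  0.806 -1.765] [ 0.605  -0.0051  0.0723] [-0.0125 -0.0014 -0.9999]
turn 0.01 (or -52.35) then shift x -0.07 y -0.01 z 1.78 | psi -170.4 q6 -101.1 t 44.4 tilt 0.000 [ 0.605  -0.0051  0.0723] open 0.0265 ff 20.0
```

View pics/w4.png

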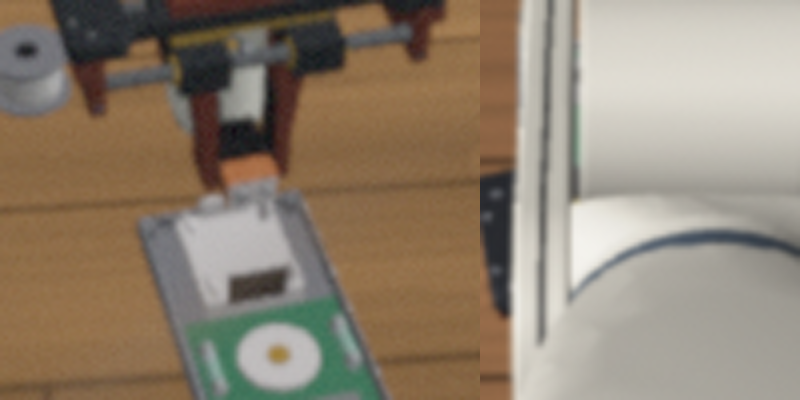

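The terminal end sits at about (282,236), as predicted, and faces the contacts. Lowering now.

Call:
{"method": "jog_arm", "body": {
  "motion": "-0.09 -0.01 0.6 0 -1;0 0 0.6 0 -1;0 0 0.3 0 -1;0 0 0.15 0 -1;0 0 0.1 0 -1;0 0 0 0 -1;0 0 0 0 -1"
}}

```text
t: 45.0
ee_pos: [0.6084, -0.005, 0.0208]
tool_rot: [0.263, -3.121, 0.001]
ft_force: [0.0, -0.1, -0.7]
opening: 0.0265
finger_force: 20.0
```

```bash
python3 st.py; python3 go.py .607 -.0051 .0183 189.6
```

```text
[-0.027  0.682  1.752 -0.003  0.717 -1.764] [ 0.6084 -0.005   0.0208] [-0.0097 -0.0015 -1.    ]
turn 0.01 (or -52.35) then shift x 0.05 y 0.01 z 0.08 | psi -170.3 q6 -101.1 t 45.0 tilt 0.000 [ 0.6084 -0.005   0.0208] open 0.0265 ff 20.0
```

Call:
{"method": "jog_arm", "body": {
  "motion": "0.05 0 0.07 0 -1;0 0 0 0 -1;0 0 0 0 -0.1;0 0 0 0 -0.1;0 0 0 0 -0.1;0 0 0 0 -0.1;0 0 -0.4 0 -0.1;0 0 -0.7 0 -0.1"
}}

```text
t: 45.67
ee_pos: [0.605, -0.0053, 0.0499]
tool_rot: [0.263, -3.115, 0.0]
ft_force: [-0.3, -0.2, 0.5]
opening: 0.0396
finger_force: 0.0
```

Call:
{"method": "jog_arm", "body": {
  "motion": "0 0 -0.8 0 -0.1;0 0 -0.8 0 -0.1;0 0 -0.8 0 -0.1;0.8 0 -0.3 0 -0.1;0.8 0 -0.3 0 -0.1;0.8 0 0 0 -0.1;0.8 0 0 0 -0.1;0.8 0 0 0 -0.1"
}}

```text
t: 46.33
ee_pos: [0.4885, -0.0254, 0.1434]
tool_rot: [0.263, -3.121, 0.001]
ft_force: [-0.3, 0.0, 0.0]
opening: 0.0396
finger_force: 0.0
```

Call:
{"method": "jog_arm", "body": {
  "motion": "0.5 0 0 0 -0.1;0 0 0 0 -0.1;0 0 0 0 -0.1"
}}

```text
t: 46.58
ee_pos: [0.4749, -0.0279, 0.1434]
tool_rot: [0.263, -3.121, 0.001]
ft_force: [0.7, 0.0, 1.0]
opening: 0.0397
finger_force: 0.0
```

```bash
python3 -c "
from h import *
f=grab_frame('scene');g=grab_frame('top')
for n,m,p,dz in(('cell_d1','cell_d',[.6131,-.3152,1.56],.02),('cell_d1','cell_d',[.6134,-.2422,1.56],.02),('cell_aa','cell_aa',[.5761,.3226,-.535],.018),('block_9v','block_9v',[.607,-.0051,.167],.014)):
  for h in(f,g):
    d=nearest(h,n,[p[0],p[1],dz+.01],14)
    print(n,h is f, d and fit([(h,d['region'])],M[m],np.array(p),dz), 'target',p)
a=cv2.resize(f['image'][200:300,60:480],(798,190),interpolation=cv2.INTER_CUBIC);b=cv2.resize(g['image'][90:240,110:480],(798,324),interpolation=cv2.INTER_CUBIC)
cv2.imwrite('pics/w5.png',np.vstack([a,b])[:,:,::-1])"
```

```text
cell_d1 True (array([ 0.61044166, -0.31540449,  1.64984524]), [0.878]) target [0.6131, -0.3152, 1.56]
cell_d1 False (array([ 0.6116526 , -0.31675603,  1.6464225 ]), [0.777]) target [0.6131, -0.3152, 1.56]
cell_d1 True (array([ 0.61353358, -0.24026454,  1.47649985]), [0.933]) target [0.6134, -0.2422, 1.56]
cell_d1 False None target [0.6134, -0.2422, 1.56]
cell_aa True (array([ 0.56664216,  0.3301264 , -0.55610511]), [0.548]) target [0.5761, 0.3226, -0.535]
cell_aa False (array([ 0.57442359,  0.32405594, -0.54073756]), [0.902]) target [0.5761, 0.3226, -0.535]
block_9v True (array([ 0.60367869, -0.00431553,  0.15948591]), [0.896]) target [0.607, -0.0051, 0.167]
block_9v False (array([ 0.61161367, -0.00481797,  0.22332811]), [0.647]) target [0.607, -0.0051, 0.167]
```

View pics/w5.png

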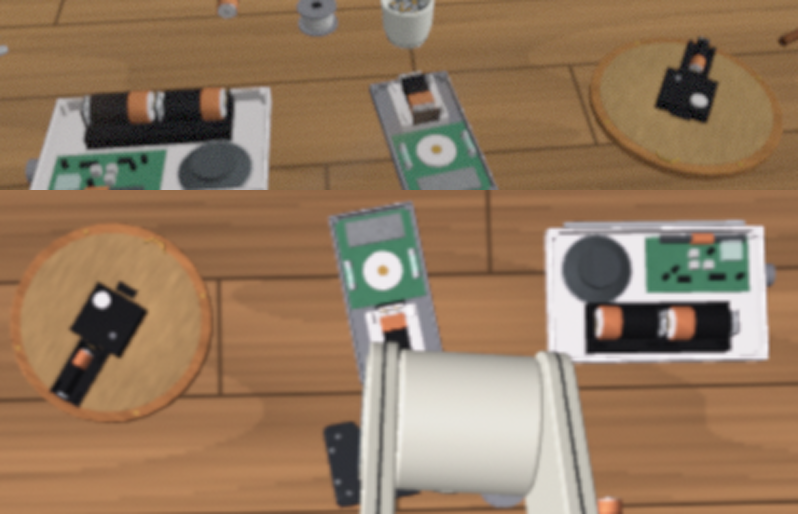

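All four are in their trays the right way round, within about 3 mm of the tray centres where the view is clear. The cup, reel and C cell were not touched, and the gripper is clear.

```bash
python3 -c "from workcell import *;print(finish_job())"
```

```text
the job is handed in; nothing more can be done
None
```

Handed in: both D cells, the AA cell and the 9 V block are in their trays the right way round by the final pictures, and the spare C cell, cup and reel were not touched; no verdict was returned, and mid-job joint 6 hit its range limit and tilted the tool, which I corrected.

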